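# Prop a plaster drying slab on a wooden slip with a pry bar

### The arm

A 7-joint arm with a two-finger parallel gripper is mounted at the origin on the work surface. World frame = base frame: x ahead of the robot, y to its left, z up, the work surface at z = 0. Lengths are in m, angles in rad, forces in N, time in s.
With the tool pointing down it reaches from about 0.425 to 0.925 m from the base axis. Payload 6.8 kg.
Tool frame: the origin (TCP) lies on the front face of the gripper's body, between the roots of the fingers; the fingertips stand 73 mm ahead of it and the grasp point (between the pads) lies 54 mm ahead of it (env.nose_length is the distance from the TCP to the fingertips, in m); z points along the fingers, y is the direction in which the jaws open and shut (so a half turn about z gives the same grasp; the last joint's range is limited). The gripper opens to 85 mm and grips with 20 to 120 N. Pads are 22 mm wide; open, the fingers measure 114 mm over their backs; the gripper's body (76 mm by 85 mm) begins 54 mm behind the grasp point. The pads swing forward as they close: fully open they stand 13 mm farther back than shut.
Start: joints at [-1.28, 0.477, 0.022, 1.555, -0.011, 1.109, -0.083], TCP at [0.262, 0.622, 0.304] pointing down, gripper open.
Joint ranges: [-2.96, 2.96], [-0.34, 2.1], [-1.41, 1.46], [0.24, 2.44], [-1.37, 4.51], [0.17, 1.92], [-2.96, 2.96]. Speed limits (rad/s): [2.39, 2.39, 3.14, 3.14, 3.14, 3.14, 3.14].

### API

Orientations are given as a unit quaternion [w, x, y, z].
In Python, from cell import env, kin, camera, calibration, job gives the robot as it stands. The module is installed in compiled form; this text tells all that it offers. Calls block until the motion is done:
- env.reach(position, orientation): joint-space move of the TCP to a pose.
- env.movel(position, velocity=0.15, rot=None, stop_force=None): straight line of the TCP; rot=None keeps the orientation; velocity is the mean speed in m/s. With stop_force (N) it stops when the force on the tool has changed by that much, and returns True; else False.
- env.goto_joints(angles): joint-space move.
- env.grip(opening, f_grip=None): finger opening in m; f_grip is the grip in N (None keeps the last); returns when the fingers have stopped.
- env.dwell(seconds).
- kin.inverse_kinematics(position, orientation): joint angles nearest the present ones, or None.
- env.get_state(): the state.
- camera(name): name is "scene" or "top" or "wrist"; returns (picture, depth): 384x512x3 uint8, blue, green, red; 384x512 float32, m along the optical axis (not along the pixel's ray), 0 where there is no reading.
- calibration(name): a dict with "fx", "fy", "cx", "cy" (pixels), "rvec" (rotation vector, rad) and "tvec" (3), from world to camera coordinates, as OpenCV has them. Camera axes: x right, y down, z forward; pixel columns grow to the right and rows downward; lengths in m; the calibration is good to about 2 mm. A picture is of the moment at which its call begins: read the wrist's pose just before it. calibration takes no time and is no camera call; for the wrist camera it gives the pose at the moment of the call.
A pose or a line that the arm cannot do raises env.PlanningError and nothing moves.
- job.job_done(): hands the job in, once; it reports no verdict.
The state is a dict: "time": time; "qpos": joint angles; "joint_velocities": joint speeds; "joint_torque": joint torques, N m; "tcp_pos": TCP position; "orientation": TCP orientation; "force": force on the tool from outside, world axes, zero at the start; "torque": the same for the moment, N m; "opening": finger opening in m.
Only numpy, scipy, OpenCV 4.12 (cv2) and the standard library are available. Lean on these libraries where they do the work, as an engineer would, in place of code of your own. Each camera call takes 0.05 s, during which the arm holds its last target.

### The job

The plaster drying slab has to be propped so that air gets under it: with the pry bar in hand, over the fulcrum ridge of the wooden rest and with its toe in the slab's notch, lever the slab's front edge up (the bar's tail can be parked under the steel keeper to keep it up), then slip the tongue of the stepped wooden slip well under the front edge beside the notch. Finally let the slab down onto the slip and lay the bar flat on the bench, clear of the slab and the rest. The clay bowl stays on the slab, and everything else stays where it is.

Things in the scene. Friction and masses are not known exactly. Their poses are not given: they have to be found in the camera images.
- bar: cranked steel pry bar, 0.32 kg, 200 mm long; origin: underside at its bend. Handle (square bar 135 long, 18 wide, 16 high, underside z=0) runs along -x; blade (70 long, 26 wide, 6 thick) towards +x, rising 0.35 rad from the handle's line. Lies with the handle flat on the bench, toe to the robot's left (yaw about pi/2, varies). Centre of mass 45 mm behind the bend
- bar_toe (a point): tip of the bar's blade, underside, 70 mm along the blade from the bend
- bar_tail (a point): end of the bar's handle, underside, 135 mm behind the bend
- rest: wooden rest fixed to the bench; +x points to the slab (robot's left; yaw varies about pi/2). Origin on the bench under the middle of its fulcrum ridge. Base board 5 mm thick, x -153..+12, y -45..+65 mm; the ridge's block is 24 mm wide, 10 high. It carries the ridge and a steel keeper
- ridge (a point): middle of the fulcrum ridge's top, 16 mm above the bench. The ridge runs along the rest's y, 70 mm long, top rounded to a 6 mm radius (axis 10 mm above the bench)
- keeper (a point): middle of the underside of the keeper's lip, 49 mm above the bench. Lip 34 mm along the rest's x, 41 along y (rest's y +17..+58), 8 thick; open towards the rest's -y, carried by a post at y +50..+64. Press the bar's tail down at y below +17 and swing it +y under the lip: the load then holds it up there, handle 0.16 rad up to its tail, slab's front edge about 17 mm up
- slab: white plaster slab, loose, about 2 kg (varies), 180 (x) x 240 (y) x 44 mm high; origin: centre of the underside. Its front (-x) face looks at the rest, 32 to 38 mm from the ridge's line. Flush on the bench except for one notch in the front face. Levered up, it tips about its rear lower edge and may creep some 10 mm
- notch (a point): middle of the notch's mouth, on the slab's front lower edge (slab y=+45 mm): notch 70 wide, 17 high, 32 deep, open to the front and below; faces the ridge's middle within some 10 mm
- slab_edge_near (a point): front lower edge of the slab, 118 mm to +y of its middle, at the end on the notch's side; on the bench at the start
- slab_edge_far (a point): front lower edge of the slab, 118 mm to -y of its middle, at the end away from the notch; on the bench at the start
- shim: the slip: stepped wooden prop, 90 mm long, 44 wide (y), 0.13 kg. Origin: on the underside at the step. Tongue 45 mm long and 10 mm thick towards +x; butt (to hold it by) 45 mm long and 36 high towards -x. The tongue goes under the slab up to the butt; at y about -60 mm of the slab it leaves room beside the bar
- shim_tip (a point): middle of the tongue's end, underside
- drying_bowl: clay bowl on the slab, 100 mm across, 55 high, origin under its foot
- offcut: bystander: plain rectangular wooden block 90 x 44 x 36 mm, no step (do not take it for the slip); may stand in the slip's place
- brush: bystander: glazing brush, 160 mm long
- rib: bystander: flat wooden throwing rib 100 x 55 x 10 mm
- small_bowl: bystander: clay bowl, 90 mm across, 50 mm high
- glaze_jar: bystander: amber glass jar, 68 mm across, 100 mm high
- cup: bystander: clay cup, 72 mm across, 80 mm high
Mind the look-alikes: they are no part of the job. What is shaped like the shim but purple is not meant. Leave any yellow look-alike of the drying_bowl alone.

How it is judged:
On the way, in this order (a step that is already met when the one before it is completed fails the run):
1. the slab's front edge is levered up at least 11 mm at both ends by the bar over the rest, fingers off the slab (height (world z) of each of slab_edge_near, slab_edge_far above 0.011 m and contact force between bar and slab above 1.5 N and contact force between bar and rest above 1.5 N and contact force between the fingers and slab below 1 N), for 0.2 s.
2. the slip's tongue is at least 30 mm under the raised front edge (x of shim_tip in the frame of slab between -0.06 and 0 m and y of shim_tip in the frame of slab between -0.12 and 0.12 m and height (world z) of each of slab_edge_near, slab_edge_far above 0.008 m and height (world z) of shim below 0.006 m), for 0.2 s.
At the end, for the whole second after the job is handed in: The slab rests on the slip: tongue at least 30 mm under the front edge (about 45 is fully home), both ends of the edge 8 to 18 mm above the bench, slip flat on the bench; the bar lies flat on the bench touching neither slab nor rest; the bowl stands on the slab; all at rest (x of shim_tip in the frame of slab between -0.06 and 0 m and y of shim_tip in the frame of slab between -0.12 and 0.12 m and contact force between shim and slab above 1 N and height (world z) of slab_edge_near between 0.008 and 0.018 m and height (world z) of slab_edge_far between 0.008 and 0.018 m and height (world z) of shim below 0.005 m and angle between shim's own z axis and vertical below 0.1 rad and contact force between bar and slab below 0.2 N and contact force between bar and rest below 0.2 N and height (world z) of bar below 0.02 m and height (world z) of bar_tail below 0.025 m and height (world z) of drying_bowl above 0.045 m and angle between drying_bowl's own z axis and vertical below 0.2 rad and linear speed of each of slab, bar, shim below 0.01 m/s).
It fails at once if the slab is tipped by more than 0.25 rad (angle between slab's own z axis and vertical above 0.25 rad).
It fails at once if the slab is shoved more than 40 mm (distance of slab from where it was at the start of the episode above 0.04 m).
It fails at once if the drying bowl is thrown off its place (over 50 mm) (distance of drying_bowl from where it was at the start of the episode above 0.05 m).
It fails at once if a bystander is moved more than 30 mm (distance of any of offcut, brush, rib, small_bowl, glaze_jar, cup from where it was at the start of the episode above 0.03 m).
It also fails if it takes over 72 s, if anything falls off the work surface, if the arm or the gripper's body presses on something with over 40 N, if the wrist force passes 120 N, or if a joint passes its speed limit or range.

## Working session

There is one attempt and no reset: what is moved stays moved. The work goes in short steps, each a Python script; the robot and the scene stay as the last script left them, time stands still between calls to the robot, and variables do not carry over. Pictures are saved under pics/ and viewed, and the job is handed in when it is done.

```bash
mkdir -p pics; ls; python3 - <<'E'
from cell import env,kin,camera,calibration,job
import cv2
for n in("scene","top","wrist"):
    p,d=camera(n); cv2.imwrite(f"pics/a_{n}.png",cv2.resize(p,(800,600),interpolation=cv2.INTER_CUBIC)); c=calibration(n); print(n,c, (d>0).mean())
    import numpy as np; np.savez(f"a_{n}.npz",p=p,d=d,**{k:np.array(v) for k,v in c.items()})
s=env.get_state(); print(s); print(env.nose_length)
E
```

```text
pics
scene {'fx': 374.7950809940031, 'fy': 374.7950809940031, 'cx': 253.3914919468438, 'cy': 183.66131074261625, 'rvec': array([ 2.17702882,  1.4873767 , -0.41296284]), 'tvec': array([-0.21317537, -0.3810353 ,  1.35445163])} 0.9958852132161459
top {'fx': 372.51204659611625, 'fy': 372.51204659611625, 'cx': 264.57454847262164, 'cy': 188.37079871868363, 'rvec': array([ 2.15972772, -2.15332324,  0.13494305]), 'tvec': array([0.03409393, 0.53902543, 1.2187542 ])} 0.9960072835286459
wrist {'fx': 265.6871492647096, 'fy': 265.6871492647096, 'cx': 258.610851457187, 'cy': 191.28154993798228, 'rvec': array([-2.38681129, -1.58554516, -0.25143832]), 'tvec': array([-0.67408158, -0.04081745,  0.38063732])} 0.9959615071614584
{'time': 0.15, 'qpos': array([-1.28006476,  0.47765154,  0.02233142,  1.55616552, -0.01153118,
        1.10929308, -0.08309004]), 'joint_velocities': array([ 5.26977492e-05, -4.34072847e-03, -2.40382759e-04, -1.51297571e-03,
        8.74606214e-05, -7.40261228e-04,  7.05610168e-04]), 'joint_torque': array([ 2.67075222e-03, -5.96922362e+01,  1.60985794e+00, -2.81492865e+01,
        1.25763673e-02,  6.54857402e-03,  2.37544094e-05]), 'tcp_pos': array([0.26198471, 0.62172704, 0.30314581]), 'orientation': array([-1.06783522e-04,  1.98082961e-01,  9.80185012e-01, -6.86948978e-04]), 'force': array([-0.46529798, -0.58777545,  0.1268707 ]), 'torque': array([ 0.01828191,  0.0254254 , -0.01089783]), 'opening': 0.08542747094508198}
0.0726
```

View pics/a_scene.png

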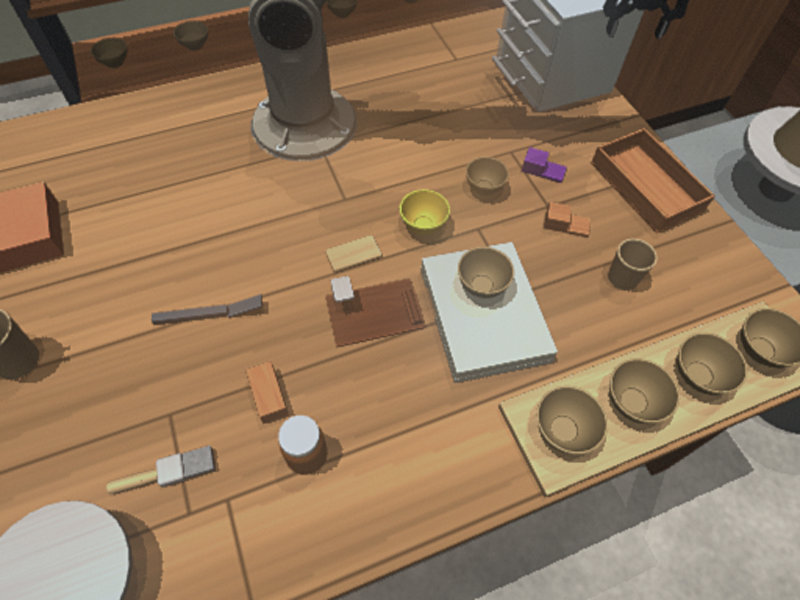

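View pics/a_top.png

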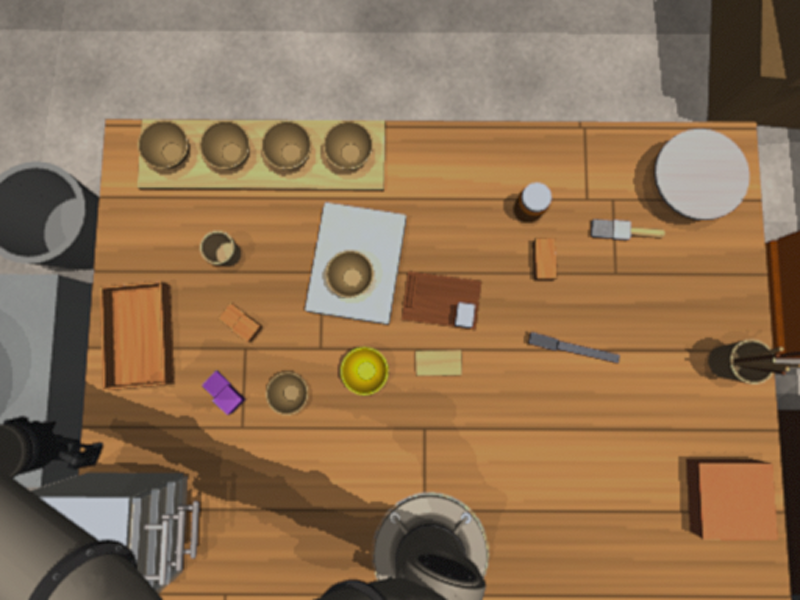

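View pics/a_wrist.png

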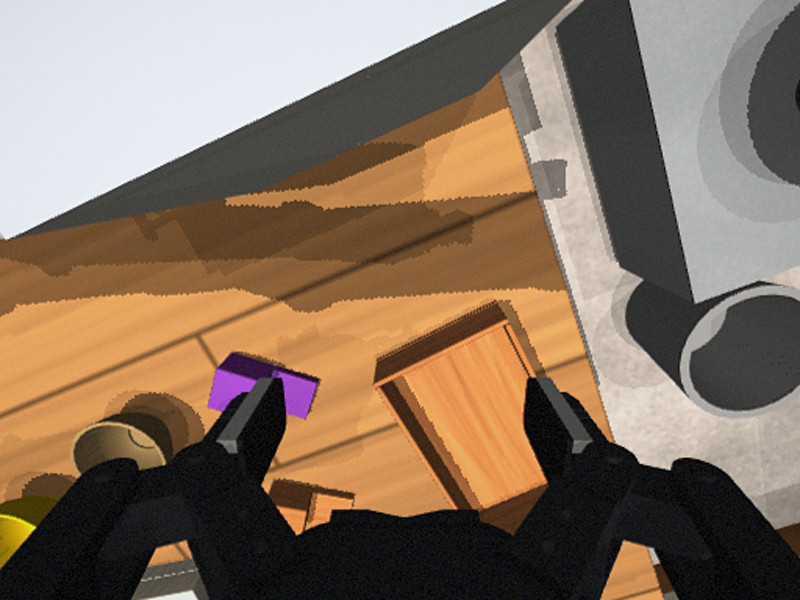

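The bar is at top (573,347), the rest at (442,300) and the slab at (355,263). The plain block at (545,258) is the offcut. The stepped candidates are wood-coloured at (240,322) and purple at (222,392), so the wood one is the slip. Next I'll compute positions.

```bash
cat > h.py <<'E'
import numpy as np, cv2
class V:
    def __init__(s,n):
        z=np.load(n); s.p=z['p'];s.d=z['d'];s.K=np.array([[z['fx'],0,z['cx']],[0,z['fy'],z['cy']],[0,0,1]]);s.R=cv2.Rodrigues(z['rvec'])[0];s.t=z['tvec'].ravel();s.rvec=z['rvec']
    def cloud(s):
        v,u=np.indices(s.d.shape); c=np.stack([(u-s.K[0,2])/s.K[0,0]*s.d,(v-s.K[1,2])/s.K[1,1]*s.d,s.d],-1)
        return (c-s.t)@s.R
    def ray(s,uv,z):
        uv=np.atleast_2d(np.asarray(uv,float)); c=np.c_[(uv-[s.K[0,2],s.K[1,2]])/[s.K[0,0],s.K[1,1]],np.ones(len(uv))]@s.R
        o=-s.R.T@s.t; return o+c*((z-o[2])/c[:,2])[:,None]
    def proj(s,P): return cv2.projectPoints(np.atleast_2d(np.asarray(P,float)),s.rvec,s.t,s.K,None)[0][:,0]
def snap(n,f):
    from cell import camera,calibration
    c=calibration(n);p,d=camera(n); np.savez(f,p=p,d=d,**{k:np.array(v) for k,v in c.items()}); return V(f)
E
python3 - <<'E'
from h import *
v=V('a_top.npz'); C=v.cloud()
hsv=cv2.cvtColor(v.p,cv2.COLOR_BGR2HSV)
cv2.imwrite('pics/crop_top.png',cv2.resize(v.p[120:260,60:410],None,fx=2.25,fy=2.25,interpolation=cv2.INTER_CUBIC))
print('bench z',np.median(C[...,2][150:250,100:350]))
# slab: height 44, white
def rep(nm,m):
    m=cv2.morphologyEx(m.astype(np.uint8),cv2.MORPH_OPEN,np.ones((2,2)))
    for c in cv2.findContours(m,0,1)[0]:
        if cv2.contourArea(c)<40: continue
        mm=np.zeros_like(m);cv2.drawContours(mm,[c],-1,1,-1); z=np.median(C[...,2][mm>0]); zt=np.percentile(C[...,2][mm>0],90)
        r=cv2.minAreaRect(v.ray(c[:,0],zt)[:,:2].astype(np.float32)); print(nm,cv2.boundingRect(c),'z',round(float(z),3),round(float(zt),3),np.round(r[0],3),np.round(r[1],3),round(r[2],1))
roi=np.zeros(v.d.shape,bool); roi[95:270,90:420]=1
white=(hsv[...,1]<60)&(hsv[...,2]>150)&roi
rep('white',white)
rep('dark',(hsv[...,1]<90)&(hsv[...,2]<130)&roi)
rep('rest',(hsv[...,2]<120)&(hsv[...,1]>120)&roi)
z=C[...,2]
rep('high',(z>0.004)&roi)
E
```

```text
bench z 0.0013869190443534308
white (293, 195, 11, 15) z 0.056 0.06 [ 0.491 -0.076] [0.032 0.046] 82.5
white (394, 142, 11, 12) z 0.018 0.022 [ 0.684 -0.426] [0.034 0.039] 87.7
white (197, 131, 64, 77) z 0.045 0.069 [0.601 0.155] [0.175 0.234] 81.2
white (336, 118, 18, 17) z 0.099 0.102 [ 0.735 -0.223] [0.053 0.056] 0.2
dark (339, 214, 58, 19) z 0.015 0.023 [ 0.421 -0.31 ] [0.195 0.026] 75.7
rest (91, 261, 34, 10) z 0.0 0.003 [0.28  0.563] [0.03  0.112] 0.2
rest (104, 182, 9, 65) z 0.016 0.037 [0.452 0.556] [0.215 0.021] 5.4
rest (258, 176, 50, 34) z 0.005 0.011 [ 0.528 -0.026] [0.163 0.104] 80.9
rest (339, 155, 16, 26) z 0.012 0.035 [ 0.605 -0.229] [0.097 0.041] 23.1
rest (323, 125, 27, 19) z 0.024 0.074 [ 0.714 -0.195] [0.086 0.053] 52.6
rest (408, 96, 13, 43) z -0.001 0.003 [ 0.8   -0.491] [0.042 0.154] 87.2
high (171, 239, 27, 28) z 0.02 0.048 [0.326 0.297] [0.087 0.085] 1.5
high (131, 239, 27, 27) z 0.023 0.038 [0.326 0.433] [0.091 0.052] 48.5
high (267, 225, 30, 17) z 0.009 0.013 [ 0.39  -0.022] [0.054 0.098] 0.2
high (219, 223, 30, 31) z 0.022 0.052 [0.374 0.137] [0.097 0.095] 0.5
high (339, 214, 59, 19) z 0.014 0.022 [ 0.42  -0.311] [0.197 0.026] 75.2
high (141, 195, 28, 25) z 0.03 0.037 [0.474 0.402] [0.089 0.048] 54.1
high (289, 186, 17, 26) z 0.055 0.059 [ 0.505 -0.074] [0.047 0.083] 80.0
high (91, 181, 21, 68) z 0.014 0.048 [0.451 0.574] [0.22  0.066] 3.5
high (259, 175, 20, 30) z 0.007 0.015 [0.533 0.03 ] [0.104 0.061] 13.4
high (342, 153, 15, 28) z 0.035 0.038 [ 0.614 -0.249] [0.047 0.094] 88.7
high (129, 149, 26, 23) z 0.038 0.078 [0.626 0.439] [0.073 0.083] 0.2
high (379, 142, 42, 13) z 0.017 0.021 [ 0.682 -0.428] [0.042 0.142] 0.2
high (196, 131, 65, 78) z 0.044 0.069 [0.599 0.154] [0.178 0.238] 81.2
high (330, 118, 24, 26) z 0.096 0.101 [ 0.721 -0.213] [0.064 0.09 ] 45.3
high (91, 96, 156, 28) z 0.021 0.049 [0.808 0.366] [0.095 0.532] 0.2
```

```bash
python3 - <<'E'
from h import *
v=V('a_top.npz');w=V('a_scene.npz')
a=cv2.resize(v.p[185:225,135:175],(400,400),interpolation=cv2.INTER_CUBIC)
b=cv2.resize(w.p[120:160,340:390],(500,400),interpolation=cv2.INTER_CUBIC)
cv2.imwrite('pics/crop_shim.png',np.hstack([a,b])[:, :800])
E
```

```text
(no output)
```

View pics/crop_shim.png

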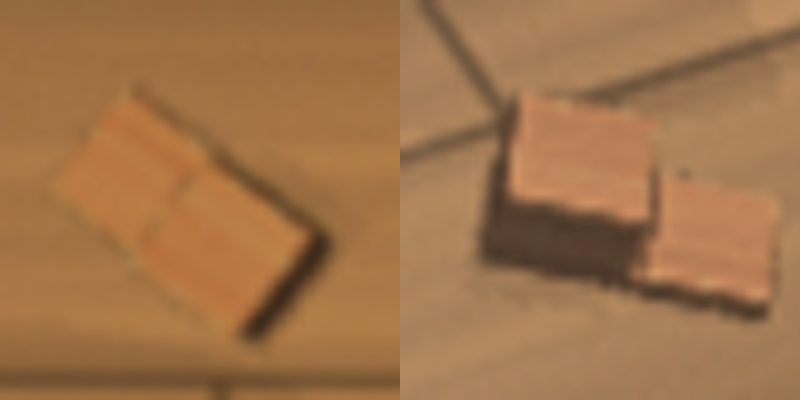

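View pics/crop_top.png

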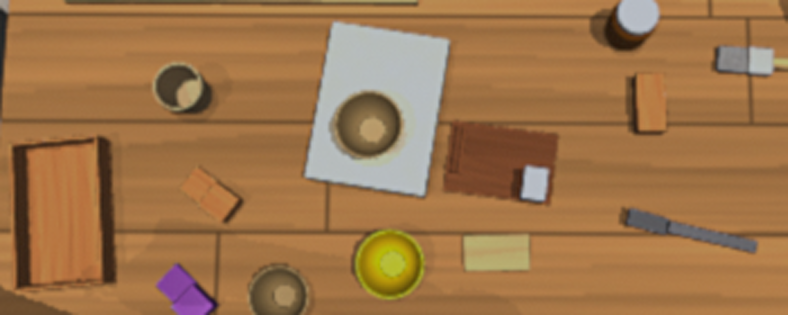

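The crop shows a stepped block, so the wood-coloured item is the slip. Its butt is at the lower right and its tongue points to the upper left. Now I'll work out the wrist camera geometry and reachability.

```bash
cat >> h.py <<'E'
from scipy.spatial.transform import Rotation as Ro
def tool(psi,p=0,flip=False,roll=0):
    B=Ro.from_euler('ZYX',[psi,p,roll]).as_matrix()
    D=np.diag([-1,1,-1.]) if flip else np.diag([1,-1,-1.])
    return B@D
def q(R):
    x=Ro.from_matrix(R).as_quat(); return np.array([x[3],x[0],x[1],x[2]])
E
python3 - <<'E'
from h import *
from cell import env,kin,calibration
s=env.get_state();qq=s['orientation'];R=Ro.from_quat([*qq[1:],qq[0]]).as_matrix()
v=V('a_wrist.npz');o=-v.R.T@v.t
print('cam in tool',R.T@(o-s['tcp_pos']),'axes in tool (cols x,y,z)\n',np.round(R.T@v.R.T,3))
d=np.deg2rad
for fl in (0,1):
  for nm,P,psi,p in [('bar',[.42,-.35,.08],75.5,0),('barhi',[.42,-.35,.3],75.5,0),('rest',[.52,-.06,.12],81,.55),('rest0',[.52,-.06,.12],81,.16),('rest00',[.52,-.06,.12],81,0),('shim',[.46,.38,.08],54,0),('slip place',[.66,.04,.09],81,0),('slipplace tilt',[.66,.04,.09],81,-.2)]:
    j=kin.inverse_kinematics(np.array(P),q(tool(d(psi),p,fl))); print(fl,nm,None if j is None else np.round(j,2))
E
```

```text
cam in tool [ 8.03002240e-02 -7.40989703e-06 -6.99360583e-02] axes in tool (cols x,y,z)
 [[ 0.    -0.95  -0.312]
 [ 1.     0.001 -0.   ]
 [ 0.001 -0.312  0.95 ]]
0 bar [-0.03  0.78  0.84  2.05 -0.91  0.73  1.15]
0 barhi [-0.23  0.44  1.07  1.92 -0.45  1.05  0.78]
0 rest [-0.7   0.67  0.6   2.05  0.24  0.72 -0.53]
0 rest0 [-0.48  0.56  0.52  2.08 -0.19  0.61 -0.03]
0 rest00 [-0.38  0.54  0.48  2.08 -0.42  0.62  0.23]
0 shim [-1.06  0.67  0.35  1.91 -0.38  0.62 -1.09]
0 slip place [-0.52  0.77  0.53  1.76 -0.54  0.76  0.13]
0 slipplace tilt [-0.35  0.73  0.39  1.77 -0.69  0.75  0.31]
1 bar [-0.23  1.13  1.26  2.06 -1.29  1.1  -1.7 ]
1 barhi [-0.32  0.58  1.29  1.92 -0.62  1.13 -2.19]
1 rest [-0.29  0.58  0.05  2.02  0.63  0.88  2.25]
1 rest0 [-0.1   0.5   0.02  2.05  0.24  0.64  2.71]
1 rest00 [-0.84  0.99  1.26  2.11 -1.16  1.05 -2.24]
1 shim [-0.65  0.65 -0.19  1.88  0.19  0.63  1.55]
1 slip place [-0.03  0.71 -0.18  1.72  0.18  0.73  2.69]
1 slipplace tilt [ 0.16  0.72 -0.34  1.73  0.04  0.67  2.86]
```

```bash
python3 - <<'E'
from h import *
from cell import env,kin
d=np.deg2rad
t=env.get_state()['time']
env.reach(np.array([.53,0.0,.30]),q(tool(d(81))))
t1=env.get_state()['time']
v=snap('wrist','b.npz'); cv2.imwrite('pics/b.png',cv2.resize(v.p,(800,600),interpolation=cv2.INTER_CUBIC))
env.reach(np.array([.43,-.32,.26]),q(tool(d(75.5))))
t2=env.get_state()['time']
v=snap('wrist','c.npz'); cv2.imwrite('pics/c.png',cv2.resize(v.p,(800,600),interpolation=cv2.INTER_CUBIC))
print(t,t1,t2)
E
```

```text
0.15 2.5583 3.8833
```

View pics/b.png

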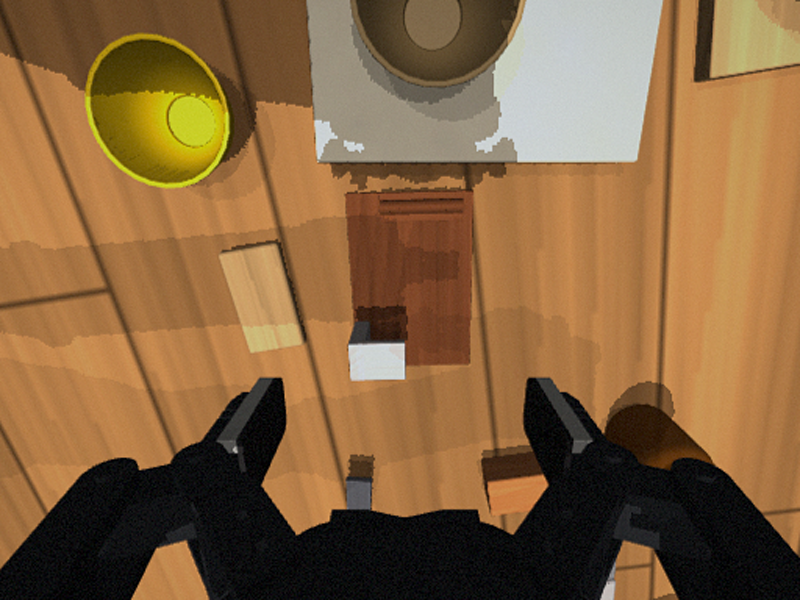

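View pics/c.png

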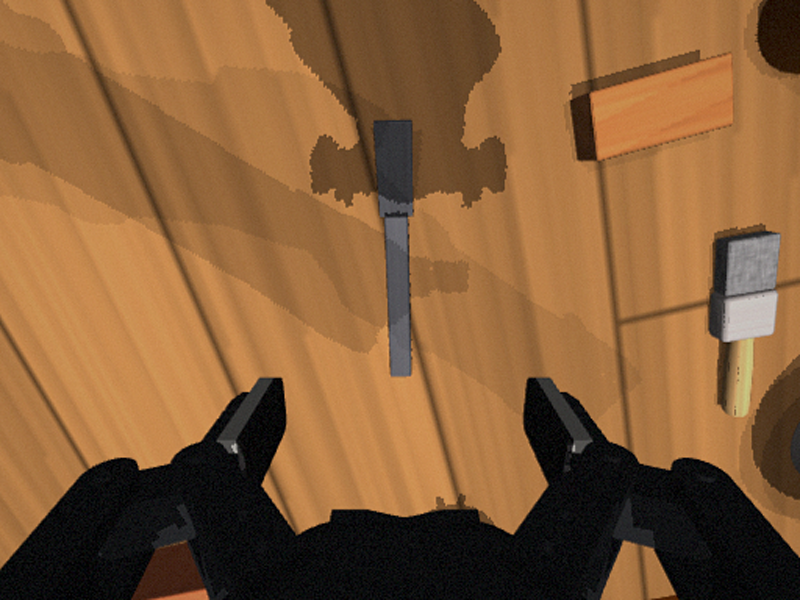

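View b shows the slab's front top edge at row 162 (columns 318–638), the rest's base at (347,192)–(470,364), the ridge at rows 197–213 and the keeper lip at (377,360). View c shows the bar with its toe at (393,120), bend at (397,215) and tail at (400,376).

```bash
python3 - <<'E'
from h import *
d=np.rad2deg
v=V('b.npz');C=v.cloud();hsv=cv2.cvtColor(v.p,cv2.COLOR_BGR2HSV)
# slab top front edge: last row with height>0.03 per column
z=C[...,2];pts=[]
for u in range(212,402):
    r=np.where((z[60:125,u]>0.03)&(z[60:125,u]<.06)&(hsv[60:125,u,1]<90))[0]
    if len(r): pts.append((u,60+r.max()+.5))
P=v.ray(pts,0.044)[:,:2]; l=cv2.fitLine(P.astype(np.float32),cv2.DIST_HUBER,0,1e-4,1e-4).ravel()
if l[0]>0: l[:2]*=-1   # slab +y direction (to robot, -x)
ys=l[:2]; xs=np.array([ys[1],-ys[0]]); e=P@ys
print('front edge yaw of slab x',d(np.arctan2(xs[1],xs[0])),'len',e.max()-e.min(), 'front mid',l[2:]+ys*((e.max()+e.min())/2-l[2:]@ys),'resid',np.std((P-l[2:])@xs),'zslab',np.median(z[95,220:400]))
fm=l[2:]+ys*((e.max()+e.min())/2-l[2:]@ys); notch=fm+ys*.045; print('notch',notch, 'ends',P[0],P[-1])
# rest base
m=((hsv[...,2]<125)&(hsv[...,1]>110)&(hsv[...,0]<12)); print(hsv[150,280],hsv[200,280],hsv[140,230])
m[:118]=0;m[240:]=0;m[:,:215]=0;m[:,310:]=0
cv2.imwrite('pics/m.png',m.astype(np.uint8)*255)
m=cv2.morphologyEx(m.astype(np.uint8),cv2.MORPH_OPEN,np.ones((3,3)))
c=max(cv2.findContours(m,0,1)[0],key=cv2.contourArea); r=cv2.minAreaRect(v.ray(c[:,0]+0.0,0.005)[:,:2].astype(np.float32)); print('rest',r,cv2.boundingRect(c))
# keeper lip
k=(hsv[...,1]<40)&(hsv[...,2]>140);k[:200]=0;k[250:]=0;k[:,300:]=0;k[:,:200]=0
c=max(cv2.findContours(k.astype(np.uint8),0,1)[0],key=cv2.contourArea);print('lip',cv2.minAreaRect(v.ray(c[:,0],0.057)[:,:2].astype(np.float32)))
# bar
v=V('c.npz');C=v.cloud();z=C[...,2];hsv=cv2.cvtColor(v.p,cv2.COLOR_BGR2HSV)
m=(hsv[...,1]<90)&(hsv[...,2]<140)&(z>0.005);m[250:]=0;m[:,:220]=0;m[:,290:]=0
c=max(cv2.findContours(m.astype(np.uint8),0,1)[0],key=cv2.contourArea);print('bar bb',cv2.boundingRect(c))
pts=[]
for row in range(145,236):
    u=np.where(m[row])[0]; pts.append(((u.min()+u.max())/2,row,u.max()-u.min()+1))
pts=np.array(pts);Q=v.ray(pts[:,:2],0.016)[:,:2]; l=cv2.fitLine(Q.astype(np.float32),cv2.DIST_HUBER,0,1e-4,1e-4).ravel()
if l[1]<0:l[:2]*=-1
print('bar yaw',d(np.arctan2(l[1],l[0])),'widths px',np.median(pts[:,2]))
rows=np.where(m.any(1))[0]; 
tail=v.ray([[pts[-5,0],rows.max()+.5]],.016)[0]; toe=v.ray([[np.where(m[rows.min()+2])[0].mean(),rows.min()-.5]],.03)[0]
t2=l[2:]+l[:2]*((tail[:2]-l[2:])@l[:2]);b=t2+l[:2]*.135; print('tail',tail,t2,'bend',b,'toe',toe,'toe-bend dist',np.linalg.norm(toe[:2]-b), 'lateral',(toe[:2]-b)@[-l[1],l[0]])
E
```

```text
front edge yaw of slab x 81.16082 len 0.22015340646630044 front mid [0.59760715 0.07247743] resid 0.00011273960233011302 zslab 0.04400559299065246
notch [0.55314159 0.0793922 ] ends [0.48883781 0.08939198] [0.70637657 0.05556286]
[ 11 173 112] [ 10 171 112] [  9 171 103]
rest ((0.5311848521232605, -0.03226200491189957), (0.1470906287431717, 0.10816337913274765), 83.13177490234375) (223, 136, 78, 97)
lip ((0.4955972731113434, -0.07156501710414886), (0.03173249959945679, 0.04673989117145538), 81.1415023803711)
bar bb (239, 77, 25, 164)
bar yaw 77.190445 widths px 14.0
tail [ 0.40502427 -0.40646326  0.016     ] [ 0.40550472 -0.4065725 ] bend [ 0.43543572 -0.27493232] toe [ 0.44993763 -0.21274376  0.03      ] toe-bend dist 0.06385704274682084 lateral -0.0003531025122391879
```

View pics/m.png

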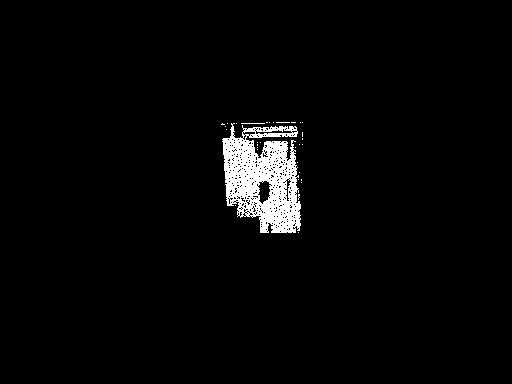

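```bash
python3 - <<'E'
from h import *
d=np.rad2deg
v=V('b.npz')
cv2.imwrite('pics/b_rest.png',cv2.resize(v.p[95:245,195:320],None,fx=4.6,fy=4,interpolation=cv2.INTER_CUBIC)[:600])
C=v.cloud();hsv=cv2.cvtColor(v.p,cv2.COLOR_BGR2HSV)
z=C[...,2]
row=z[100]; print('slab cols row100',np.where((row>.03))[0][[0,-1]])
for r in (100,101,98): 
  cc=np.where((z[r]>.03))[0];print(r,v.ray([[cc[0]-.5,r],[cc[-1]+.5,r]],.044)[:,:2].tolist())
print(np.round(z[118:145,275]*1000).astype(int), np.round(z[118:145,230]*1000).astype(int))
E
```

```text
slab cols row100 [ 69 407]
100 [[0.325255808089455, 0.11872983891738663], [0.7137888258793926, 0.05831316400035297]]
101 [[0.3191136277582376, 0.11857391960347202], [0.7138096596990496, 0.05719788728692178]]
98 [[0.3237889108038945, 0.1211726333585558], [0.7137472966590731, 0.06053630757708271]]
[ 0  0  0  0  3 11 10 10 11 10 14 14 15 16 15 16 15 14 12 10 11 10 11  5
  6  6  5] [-1 -1 -1  0  1 -2  5  7  5  6  5  4  6  5  5  4  5  5  5  5  6  6  7  4
  6  5  6]
```

View pics/b_rest.png

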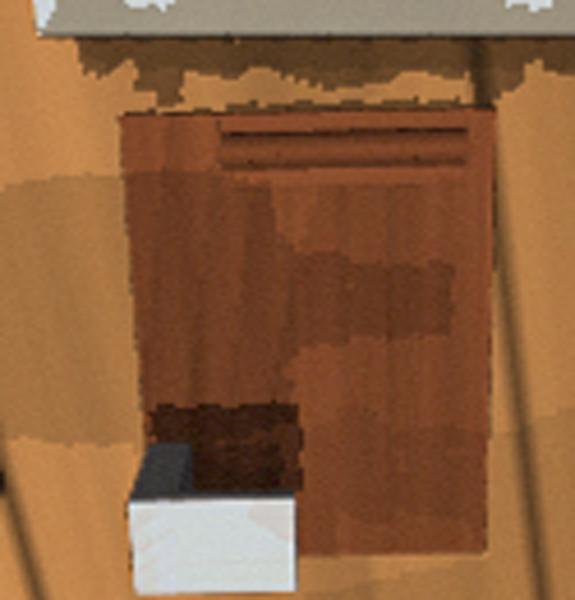

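```bash
python3 - <<'E'
from h import *
d=np.rad2deg
v=V('b.npz')
fl,fr,br,lm=v.ray([[221.3,123.5],[302.2,121.7],[300.9,233.2],[224.6,183]],.005)[:,:2]
yv=fl-fr; xv=fr-br; print('front len',np.linalg.norm(yv),'yaw',d(np.arctan2(yv[1],yv[0]))-90,'side len',np.linalg.norm(xv),'yaw',d(np.arctan2(xv[1],xv[0])),'left yaw',d(np.arctan2(*(fl-lm)[::-1])))
rl,rr=v.ray([[242.0,132.2],[296.6,131.2]],.0155)[:,:2]; m=(rl+rr)/2; w=rl-rr;print('ridge',m,np.linalg.norm(w),d(np.arctan2(w[1],w[0]))-90)
psi=np.deg2rad(81.5); x=np.array([np.cos(psi),np.sin(psi)]);y=np.array([-x[1],x[0]])
print('orig from fr',fr-x*.012+y*.045,'from fl',fl-x*.012-y*.065,'from br',br+x*.153+y*.045)
lip=v.ray([[195+130/4.6,95+500/4],[195+296/4.6,95+495/4],[195+293/4.6,95+592/4],[195+136/4.6,95+593/4]],.057)[:,:2]
print('lip',lip.mean(0))
for n,p in dict(lip=lip.mean(0),notch=np.array([.5541,.0806]),ridge=m).items(): print(n,[(p-m)@x,(p-m)@y])
# slab corners
a=v.ray([[203.0,104.0],[408,103.5]],.044)[:,:2];print('slab ends',a,np.linalg.norm(a[0]-a[1]))
E
```

```text
front len 0.10779774336697717 yaw 82.39466622847061 side len 0.16483971316867738 yaw 83.3998034030544 left yaw 81.92542627274271
ridge [0.5509097  0.04437188] 0.07138642276279931 82.1854152664275
orig from fr [0.55002461 0.04427176] from fl [0.55196689 0.04227961] from br [0.5554664  0.04371216]
lip [ 0.49602379 -0.07203417]
lip [np.float64(-0.12324008785426104), np.float64(0.03707712367695516)]
notch [np.float64(0.03630173942138072), np.float64(0.0021995953035375787)]
ridge [np.float64(0.0), np.float64(0.0)]
slab ends [[0.47836363 0.09046105]
 [0.71443776 0.05430928]] 0.23882617831383438
```

Rest: yaw about 82.3°, ridge at (0.551, 0.044). Slab: front middle at (0.596, 0.072), yaw 81.3°, notch at about rest (35, 0) mm. Bar: bend at (0.4354, −0.2749), yaw 77.2°. Now I'll grasp the bar 55 mm behind the bend.

```bash
cat >> h.py <<'E'
PSI=np.deg2rad(82.2); O=np.array([.5512,.0442,0.]); RR=Ro.from_euler('z',PSI).as_matrix()
G=.055; H=.0745   # grasp behind bend, tcp above underside
def tangent_z(xb,a): return .010+.006*np.cos(a)+(xb+.006*np.sin(a))*np.tan(a)
def barpose(xb,p,yaw=0.,piv=(0.,.001),dz=0.,zb=None,along=0.):
    """rest frame: bend at xb (distance along bar heading from pivot), pitch p tail up; -> tcp pos, quat (world)"""
    a=.35-p
    if zb is None: zb=tangent_z(xb,a)
    Rz=Ro.from_euler('z',yaw).as_matrix()
    loc=np.array([xb+along*np.cos(a),0,zb+dz+along*np.sin(a)])+np.array([-G*np.cos(p)+H*np.sin(p),0,G*np.sin(p)+H*np.cos(p)])
    P=O+RR@(np.array([piv[0],piv[1],0])+Rz@loc)
    return P,q(tool(PSI+yaw,p))
E
python3 - <<'E'
from h import *
from cell import env,kin
psi=np.deg2rad(77.2);Q=q(tool(psi))
g=np.array([.4354,-.2749])-.055*np.array([np.cos(psi),np.sin(psi)])
env.grip(.05)
env.reach(np.array([*g,.13]),Q)
print(env.movel(np.array([*g,.0745]),.12,stop_force=8),env.get_state()['tcp_pos'])
env.grip(.0,80)
s=env.get_state();print(s['opening'],s['force'],s['tcp_pos'],s['time'])
env.movel(np.array([*g,.20]),.2)
s=env.get_state();print(s['opening'],s['force'],s['torque'],s['time'])
v=snap('wrist','d.npz'); cv2.imwrite('pics/d.png',cv2.resize(v.p,(800,600),interpolation=cv2.INTER_CUBIC))
for a in (-.05,0): 
  P,Qq=barpose(-.012,.6,along=a); print(P,kin.inverse_kinematics(P,Qq))
for y in (0,-.21):
  P,Qq=barpose(-.012,.105,yaw=y); print(P,kin.inverse_kinematics(P,Qq))
E
```

```text
False [ 0.42375351 -0.32892285  0.07532996]
0.016113345498107723 [-1.5772258   1.17698843  8.16384485] [ 0.4235978  -0.32878402  0.07553255] 5.975
0.015466634658033484 [ 0.06726244 -0.07307509 -2.78626763] [-0.02189032  0.06554171 -0.01825965] 6.75
[ 0.54155423 -0.01884746  0.12416965] [-0.99890379  0.90062443  0.97363504  1.99185893 -0.20078165  0.76389015
 -0.154341  ]
[0.54812906 0.02914993 0.11179945] [-1.0497811   0.93436144  0.95325192  1.9484928  -0.22868886  0.81399026
 -0.20943643]
[ 0.5422171  -0.01400839  0.09303851] [-0.62102443  0.66809397  0.64188182  2.04523206 -0.49420869  0.61585671
  0.19574097]
[ 0.53023028 -0.01106058  0.09303851] [-0.65371892  0.67445206  0.67915037  2.06206595 -0.53232093  0.6391559
  0.02054552]
```

View pics/d.png

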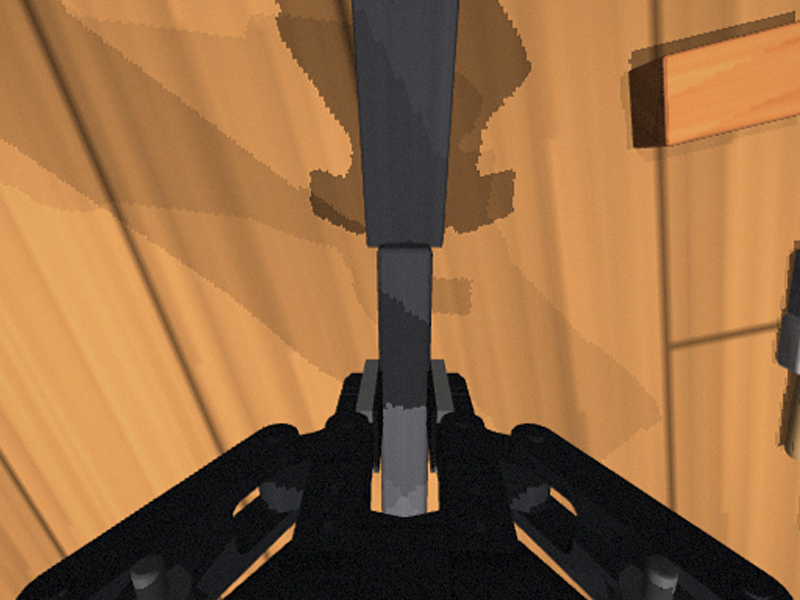

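```bash
python3 - <<'E'
from h import *
from cell import env
s=env.get_state();qq=s['orientation'];R=Ro.from_quat([*qq[1:],qq[0]]).as_matrix();T=s['tcp_pos'];print(T,R)
v=V('d.npz');z=v.cloud()
for uv,h in [((405,247),.016),((406,400),.016),((405,515),.016)]:
    P=v.ray([np.array(uv)*.64],T[2]-.0755+h)[0]; print(uv,'tool',R.T@(P-T), 'depth pt tool', R.T@(z[int(uv[1]*.64)+ (3 if uv[1]<300 else -4),int(uv[0]*.64)]-T))
# pitch of handle from depth
pts=np.array([R.T@(z[r,258]-T) for r in range(162,245,4)]); print(np.round(pts,4)); print(np.polyfit(pts[:,0],pts[:,2],1))
bl=np.array([R.T@(z[r,258]-T) for r in range(20,150,8)]); print(np.polyfit(bl[:,0],bl[:,2],1))
E
```

```text
[ 0.42256386 -0.32768419  0.19866142] [[ 2.21267238e-01  9.75210823e-01 -2.15880951e-03]
 [ 9.75212816e-01 -2.21264609e-01  1.39184791e-03]
 [ 8.79677001e-04 -2.41326905e-03 -9.99996701e-01]]
(405, 247) tool [0.05457445 0.00023159 0.05954765] depth pt tool [0.05302798 0.00013568 0.05994616]
(406, 400) tool [-0.00075659  0.00066093  0.05949794] depth pt tool [0.00158415 0.00018997 0.05983632]
(405, 515) tool [-0.0529331   0.00037065  0.05945274] depth pt tool [-0.04851144  0.00023926  0.05862371]
[[ 0.0528 -0.0004  0.0588]
 [ 0.0505 -0.0004  0.0597]
 [ 0.0488 -0.0004  0.0584]
 [ 0.0463 -0.0004  0.06  ]
 [ 0.0445 -0.0004  0.0591]
 [ 0.0426 -0.0004  0.0584]
 [ 0.0402 -0.0004  0.0592]
 [ 0.038  -0.0004  0.0595]
 [ 0.0356 -0.0004  0.0602]
 [ 0.0337 -0.0004  0.0595]
 [ 0.0318 -0.0004  0.0586]
 [ 0.0292 -0.0004  0.0594]
 [ 0.0271 -0.0004  0.0592]
 [ 0.0251 -0.0004  0.0585]
 [ 0.0222 -0.0004  0.06  ]
 [ 0.0199 -0.0004  0.0597]
 [ 0.0182 -0.0004  0.0584]
 [ 0.0157 -0.0004  0.0586]
 [ 0.0129 -0.0004  0.0596]
 [ 0.0113 -0.0004  0.058 ]
 [ 0.0087 -0.0004  0.0582]]
[0.01187192 0.05872572]
[-0.33638743  0.08649513]
```

```bash
sed -i 's/H=.0745/H=.0755/' h.py; python3 - <<'E'
from h import *
from cell import env
P,Q=barpose(-.012,.6,along=-.042,dz=.05); env.reach(P,Q)
P,Q=barpose(-.012,.6,along=-.042,dz=.008); env.movel(P,.15,rot=Q); print(env.get_state()['time'],env.get_state()['tcp_pos']-P)
f0=env.get_state()['force']
P2,Q=barpose(-.012,.6,along=-.042,dz=-.005)
r=env.movel(P2,.03,rot=Q,stop_force=2.5); s=env.get_state(); print(r,'dz at contact',s['tcp_pos'][2]-P2[2]-.005,s['force']-f0,s['time'])
v=snap('wrist','e.npz'); cv2.imwrite('pics/e.png',cv2.resize(v.p,(800,600),interpolation=cv2.INTER_CUBIC))
v=snap('scene','e2.npz'); cv2.imwrite('pics/e2.png',cv2.resize(v.p[130:250,180:380],None,fx=4,fy=4,interpolation=cv2.INTER_CUBIC))
E
```

```text
8.425 [-0.00028277 -0.00166405  0.00027611]
True dz at contact -0.002878120925947673 [0.83511922 1.40626133 6.56312257] 8.825
```

View pics/e.png

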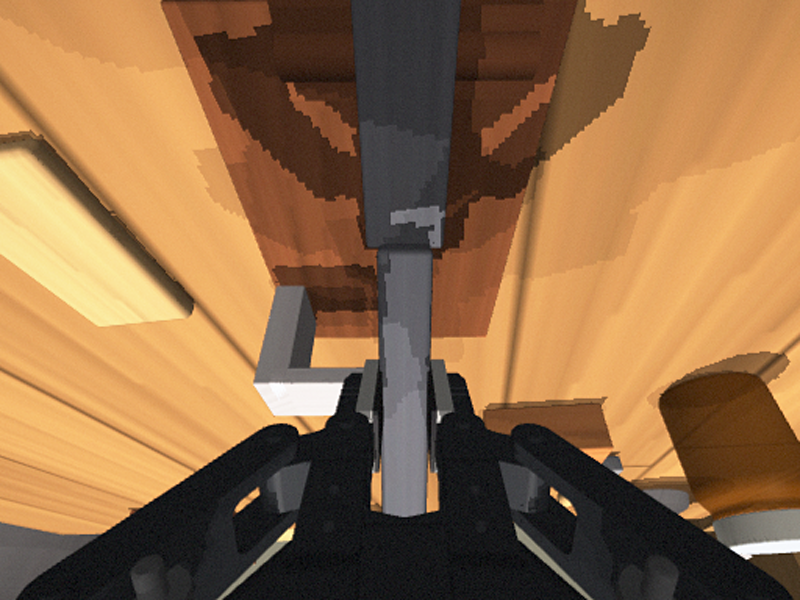

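View pics/e2.png

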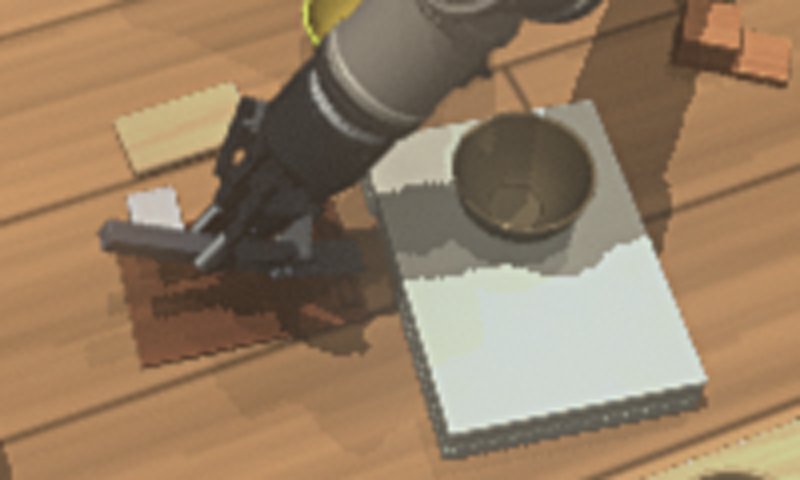

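```bash
python3 - <<'E'
from h import *
from cell import env
P,Q=barpose(-.012,.6,along=-.042,dz=-.0010); env.movel(P,.05,rot=Q); f0=env.get_state()['force'];print(f0)
P,Q=barpose(-.012,.6,along=0,dz=-.0010)
r=env.movel(P,.05,rot=Q,stop_force=6); env.dwell(.1); s=env.get_state(); print(r,RR.T@(s['tcp_pos']-P)*1000,s['force']-f0,s['time'])
v=snap('wrist','f.npz'); cv2.imwrite('pics/f.png',cv2.resize(v.p,(800,600),interpolation=cv2.INTER_CUBIC))
v=snap('scene','f2.npz'); cv2.imwrite('pics/f2.png',cv2.resize(v.p[130:250,180:380],None,fx=4,fy=4,interpolation=cv2.INTER_CUBIC))
E
```

```text
[-0.25466949 -0.05935641 -1.20435261]
False [ 0.50500823 -0.14536725 -0.13301907] [1.13272842 1.72323948 1.42695687] 10.2667
```

View pics/f.png

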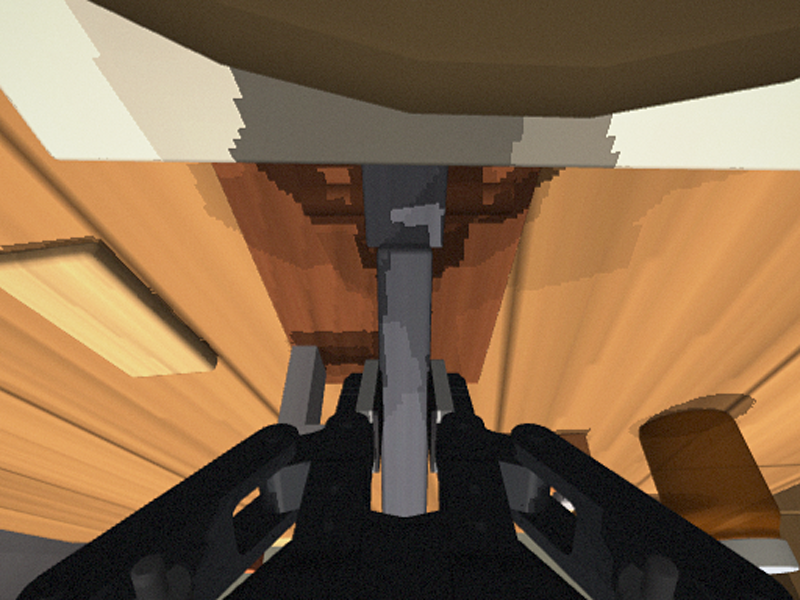

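View pics/f2.png

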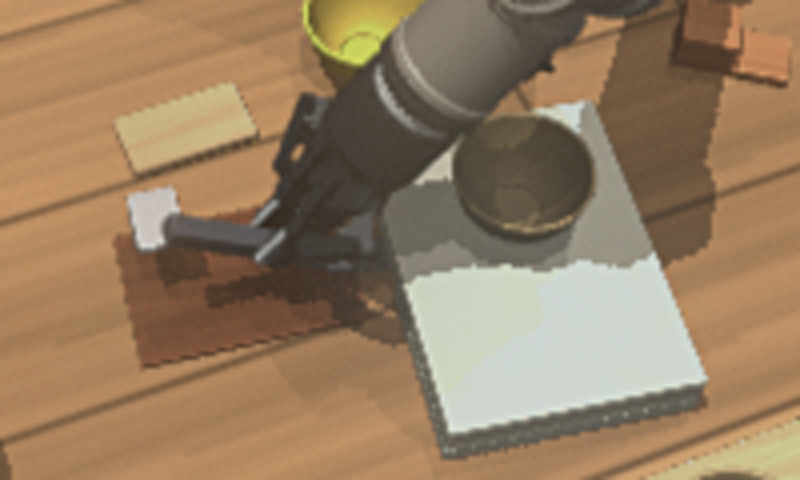

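```bash
python3 - <<'E'
from h import *
from cell import env
for p,y in [(.5,.02),(.4,.03),(.32,.03),(.25,.03),(.19,.03),(.14,.03),(.105,.03)]:
    P,Q=barpose(-.012,p,yaw=y,dz=-.0015); env.movel(P,.04,rot=Q); s=env.get_state(); print(p,np.round(RR.T@(s['tcp_pos']-P)*1000,1),np.round(RR.T@s['force'],1),np.round(RR.T@s['torque'],2),round(s['time'],2))
env.dwell(.3)
v=snap('wrist','g.npz'); cv2.imwrite('pics/g.png',cv2.resize(v.p,(800,600),interpolation=cv2.INTER_CUBIC))
v=snap('scene','g2.npz'); cv2.imwrite('pics/g2.png',cv2.resize(v.p[130:250,180:380],None,fx=4,fy=4,interpolation=cv2.INTER_CUBIC))
z=v.cloud()
E
```

```text
0.5 [-0.6 -0.3  0.5] [ 0.1 -0.1  3.5] [-0.16 -0.42  0.09] 10.76
0.4 [-0.5 -0.4  0.6] [1.2 0.3 7.3] [ 0.02 -0.17 -0.12] 11.15
0.32 [-0.6 -0.6  0.8] [ 1.5  0.4 11. ] [ 0.12  0.09 -0.03] 11.49
0.25 [-0.9 -0.7  0.8] [ 0.  -0.3  9.7] [0.02 0.27 0.  ] 11.82
0.19 [-1.5 -0.8  0.8] [-1.4  0.3 10. ] [-0.06  0.5   0.  ] 12.12
0.14 [-2.2 -0.8  0.7] [-3.9 -0.4  9.4] [-0.2   0.95 -0.08] 12.39
0.105 [-2.7 -0.7  0.7] [-4.2 -0.7  8.6] [-0.24  1.21 -0.07] 12.64
```

View pics/g.png

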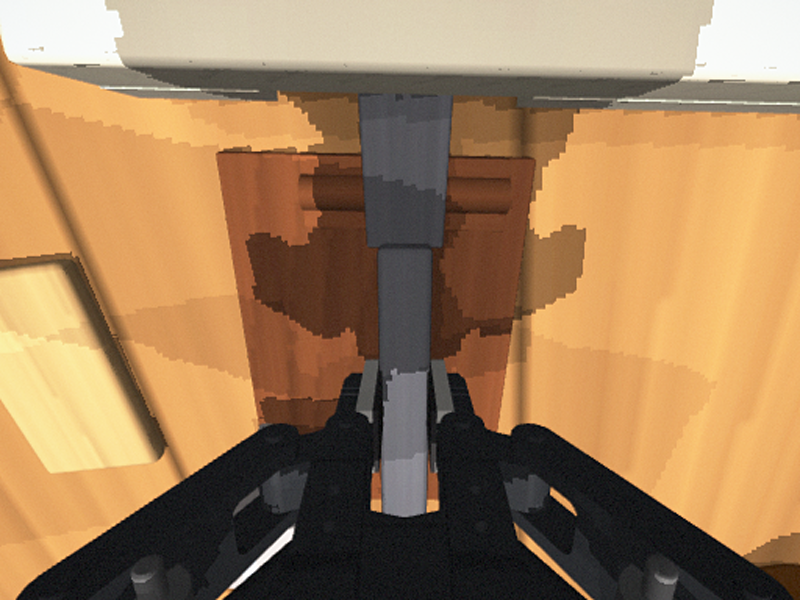

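View pics/g2.png

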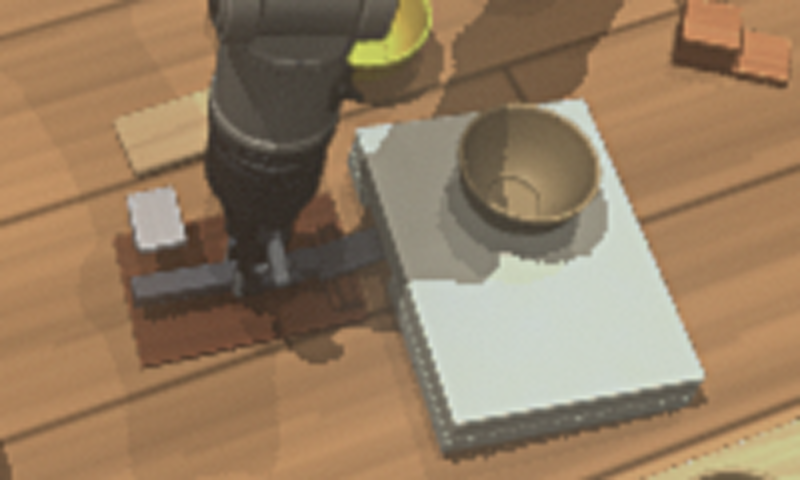

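```bash
python3 - <<'E'
from h import *
from cell import env
v=V('g.npz');z=v.cloud()
r=np.array([RR.T@(z[k,258]-O) for k in range(165,250,2)]);print(np.polyfit(r[:,0],r[:,2],1),np.round(r[[0,-1]],4))
a,b=np.polyfit(r[:,0],r[:,2],1);print('top z at -.106,-.139',a*-.106+b,a*-.139+b)
w=V('g2.npz');zz=(w.cloud()-O)@RR
sel=(abs(zz[...,1]-0)<.025)&(zz[...,0]<-.10)&(zz[...,0]>-.16)&(zz[...,2]>.02)&(zz[...,2]<.055);ys,xs=np.where(sel)
for p in zz[sel]: print(np.round(p*1000).astype(int),end=' ')
print(len(ys))
# slab top front edge
sl=(zz[...,2]>.045)&(zz[...,2]<.075)&(zz[...,0]>.03)&(zz[...,0]<.21)&(zz[...,1]<-.06)&(zz[...,1]>-.16);Pp=zz[sl];A=np.c_[Pp[:,:2],np.ones(len(Pp))];c=np.linalg.lstsq(A,Pp[:,2],rcond=None)[0];print('slab plane',c, 'front-edge near/far rise', [c@[.036,.075,1]-.044,c@[.036,-.165,1]-.044])
E
```

```text
[-0.10697616  0.02667515] [[-0.0172  0.0002  0.0277]
 [-0.0645 -0.0011  0.0329]]
top z at -.106,-.139 0.03801462491526017 0.04154483821347881
[-139   22   55] [-131   20   55] [-118   16   55] [-112   17   52] [-109   17   51] [-129   16   54] [-126   17   52] [-124   17   51] [-138   17   51] [-101    8   35] [-118    5   42] [-115    6   38] [-112    5   39] [-110    5   38] [-107    3   40] [-104    4   38] [-102    3   38] [-135    4   44] [-132    4   43] [-129    4   42] [-127    4   41] [-124    2   43] [-121    4   39] [-119    3   39] [-116    2   40] [-113    1   41] [-111   -1   43] [-108    0   41] [-105   -2   41] [-102    0   38] [-146    4   43] [-144    2   45] [-141    1   46] [-138    3   42] [-136    1   43] [-133    0   44] [-130    0   43] [-128   -2   46] [-125    0   41] [-122   -2   44] [-119   -1   41] [-117   -2   41] [-114   -3   42] [-111   -1   37] [-108   -2   38] [-106   -3   39] [-103   -3   37] [-100   -5   39] [-147   -1   46] [-144   -2   46] [-141    0   42] [-139   -1   43] [-136   -2   44] [-133   -3   44] [-131   -3   43] [-128   -3   41] [-125 
[... 1003 characters left out ...]
 -11   32] [-108  -12   32] [-105  -11   30] [-102  -10   27] [-149   -6   33] [-146  -12   43] [-144  -14   44] [-141  -12   40] [-138  -11   38] [-136  -13   40] [-133  -12   37] [-130  -12   36] [-127  -12   35] [-125  -12   34] [-122  -12   33] [-119  -10   28] [-116  -12   30] [-113  -11   27] [-111  -12   27] [-108  -10   23] [-150  -11   36] [-147  -13   39] [-144  -11   34] [-142  -14   38] [-139  -11   32] [-136  -12   33] [-133  -13   33] [-130  -12   30] [-128  -12   29] [-125  -12   28] [-147  -12   32] [-145  -12   30] [-142  -12   29] 148
slab plane [-0.09528576  0.00099645  0.06633542] front-edge near/far rise [np.float64(0.018979867966583464), np.float64(0.01874072006495882)]
```

```bash
python3 - <<'E'
from h import *
from cell import env
for p,y in [(.105,-.05),(.105,-.13),(.105,-.215)]:
    P,Q=barpose(-.012,p,yaw=y,dz=-.0015); env.movel(P,.05,rot=Q); s=env.get_state(); print(p,y,np.round(RR.T@(s['tcp_pos']-P)*1000,1),np.round(RR.T@s['force'],1),np.round(RR.T@s['torque'],2),round(s['time'],2))
for p in (.125,.145):
    P,Q=barpose(-.012,p,yaw=-.215,dz=-.001); env.movel(P,.04,rot=Q); s=env.get_state(); print(p,np.round(RR.T@(s['tcp_pos']-P)*1000,1),np.round(RR.T@s['force'],1),np.round(RR.T@s['torque'],2),round(s['time'],2))
v=snap('wrist','h1.npz'); cv2.imwrite('pics/h1.png',cv2.resize(v.p,(800,600),interpolation=cv2.INTER_CUBIC))
v=snap('scene','h2.npz'); cv2.imwrite('pics/h2.png',cv2.resize(v.p[130:250,180:380],None,fx=4,fy=4,interpolation=cv2.INTER_CUBIC))
z=V('h1.npz').cloud();r=np.array([RR.T@(z[k,258]-O) for k in range(165,250,2)]);a,b=np.polyfit(r[:,0],r[:,2],1);print('top z at -.106,-.139',a,a*-.106+b,a*-.139+b)
E
```

```text
0.105 -0.05 [-2.8 -0.1  0.5] [-6.  -0.2  9.9] [ 0.16  1.32 -0.21] 13.29
0.105 -0.13 [-3.   0.2  0.4] [-6.8  1.3  8.8] [ 0.28  1.4  -0.06] 13.54
0.105 -0.215 [-3.3  0.4  0.4] [-7.1  1.2 10.8] [ 0.43  1.56 -0.05] 13.79
0.125 [-3.7  0.3  0.3] [-8.7  0.2  8. ] [ 0.23  1.95 -0.05] 14.04
0.145 [-3.9  0.4  0.3] [-10.   -0.1   7.9] [ 0.18  2.08 -0.02] 14.29
top z at -.106,-.139 -0.1638457119529367 0.04325569401018209 0.048662602504629004
```

View pics/h1.png

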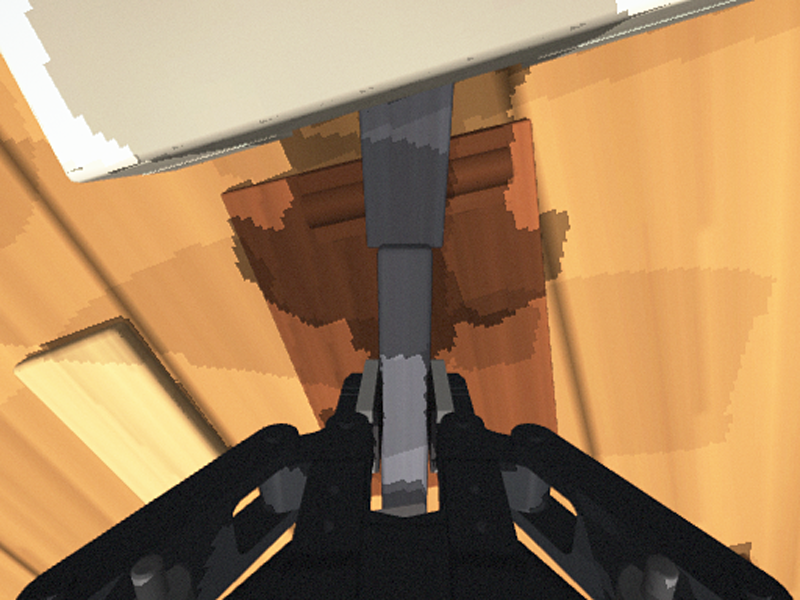

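View pics/h2.png

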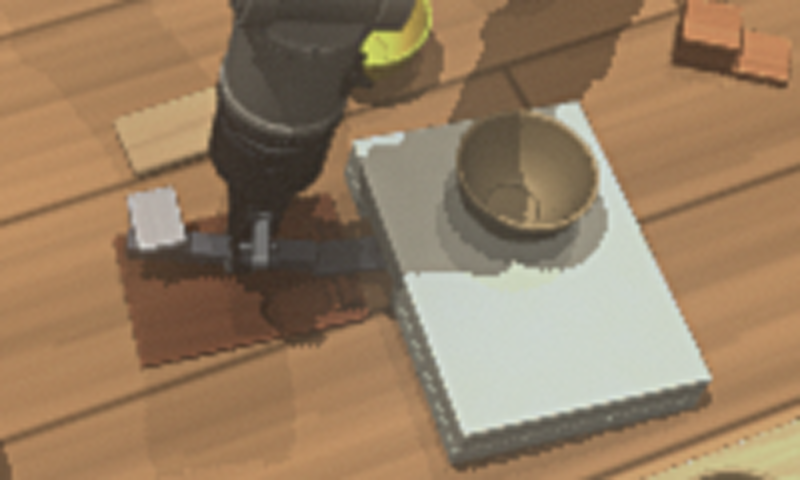

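```bash
python3 - <<'E'
from h import *
from cell import env
for xb,p,y in [(-.014,.13,-.215),(-.014,.13,-.25),(-.014,.148,-.25),(-.014,.155,-.25)]:
    P,Q=barpose(xb,p,yaw=y,dz=-.0005); env.movel(P,.04,rot=Q); s=env.get_state(); print(p,y,np.round(RR.T@(s['tcp_pos']-P)*1000,1),np.round(RR.T@s['force'],1),np.round(RR.T@s['torque'],2),round(s['time'],2))
v=snap('scene','i2.npz'); cv2.imwrite('pics/i2.png',cv2.resize(v.p[130:250,180:380],None,fx=4,fy=4,interpolation=cv2.INTER_CUBIC))
v=snap('wrist','i1.npz');z=v.cloud();r=np.array([RR.T@(z[k,258]-O) for k in range(165,250,2)]);a,b=np.polyfit(r[:,0],r[:,2],1);print('top z at -.106,-.139',a,a*-.106+b,a*-.139+b, r[[0,-1]])
E
```

```text
0.13 -0.215 [-2.2 -0.1  0.3] [-4.1 -0.1  5.7] [ 0.01  1.09 -0.1 ] 14.64
0.13 -0.25 [-2.4  0.1  0.3] [-5.4 -0.5  5.5] [ 0.09  1.19 -0.12] 14.89
0.148 -0.25 [-2.6  0.1  0.2] [-6.4  0.   6.7] [ 0.02  1.49 -0.06] 15.14
0.155 -0.25 [-2.7  0.2 -0.1] [-6.7 -1.6  0.9] [-0.34  1.4   0.04] 15.39
top z at -.106,-.139 -0.16658076766542854 0.04369550789654269 0.04919267322950183 [[-0.01798489  0.00554683  0.02844147]
 [-0.06279579  0.0170978   0.03670103]]
```

View pics/i2.png

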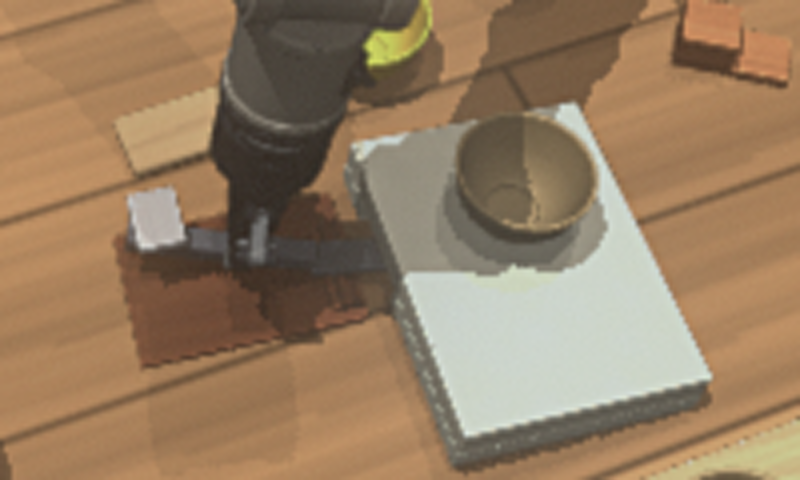

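```bash
python3 - <<'E'
from h import *
from cell import env
env.grip(.045)
s=env.get_state();print(s['time'],s['force'])
qq=s['orientation'];R=Ro.from_quat([*qq[1:],qq[0]]).as_matrix()
v=snap('wrist','j1.npz');z=v.cloud();r=np.array([RR.T@(z[k,258]-O) for k in range(165,250,2)]);a,b=np.polyfit(r[:,0],r[:,2],1);print('top z at -.106,-.139',a,a*-.106+b,a*-.139+b)
env.movel(s['tcp_pos']-R[:,2]*.09,.15)
env.reach(np.array([.44,.33,.24]),q(tool(np.deg2rad(54))))
print(env.get_state()['time'])
v=snap('wrist','k1.npz'); cv2.imwrite('pics/k1.png',cv2.resize(v.p,(800,600),interpolation=cv2.INTER_CUBIC))
v=snap('scene','k2.npz'); cv2.imwrite('pics/k2.png',cv2.resize(v.p[130:250,180:380],None,fx=4,fy=4,interpolation=cv2.INTER_CUBIC))
v=snap('top','k3.npz'); cv2.imwrite('pics/k3.png',cv2.resize(v.p[100:240,130:330],None,fx=4,fy=4,interpolation=cv2.INTER_CUBIC))
E
```

```text
15.8833 [-0.69965928 -0.48285784 -0.64913268]
top z at -.106,-.139 -0.16794110949215477 0.04373127878136517 0.04927333539460628
18.0
```

View pics/k1.png

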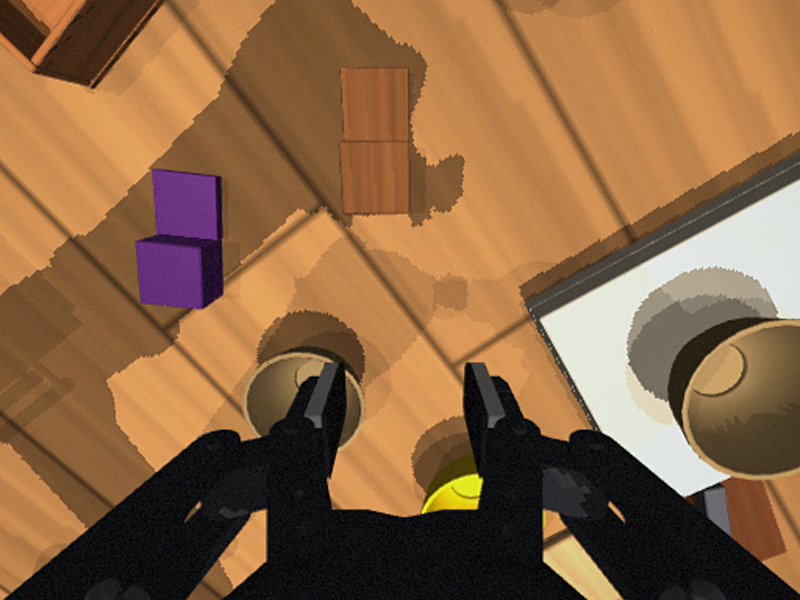

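View pics/k2.png

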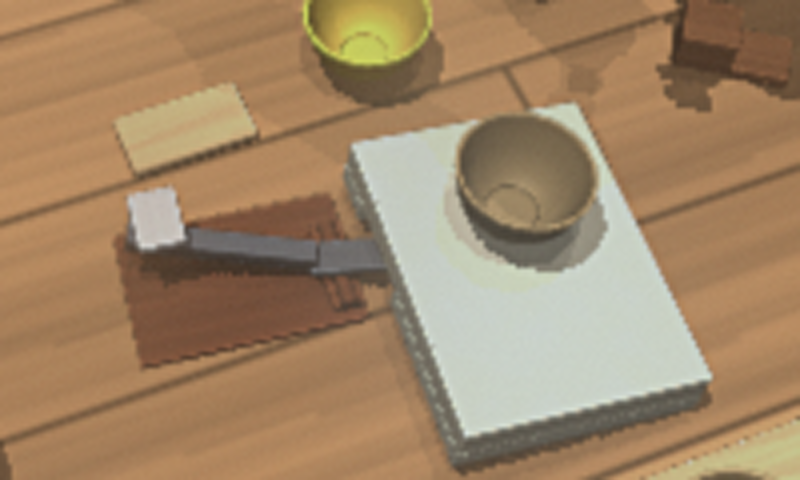

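View pics/k3.png

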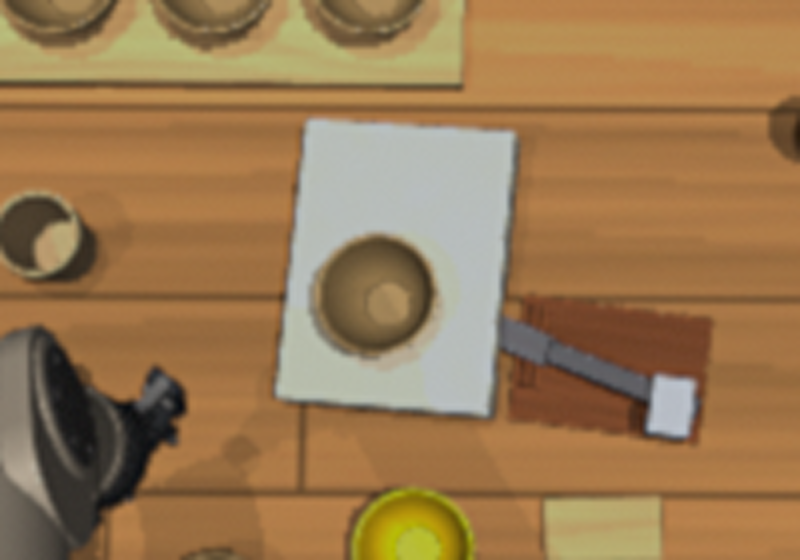

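The bar is holding the slab up under the keeper lip. The slip's butt top is at (341–409, 141–214) with the tongue above it, pointing away from the gripper. Now I'll measure the slip and the slab's new pose.

```bash
python3 - <<'E'
from h import *
d=np.rad2deg
v=V('k1.npz');C=v.cloud();z=C[...,2];hsv=cv2.cvtColor(v.p,cv2.COLOR_BGR2HSV)
print('z butt,tongue',z[115,240],z[65,240])
m=((z>.03)&(z<.042)).astype(np.uint8);m[:, :210]=0;m[:,275:]=0;m[:80]=0;m[145:]=0
c=max(cv2.findContours(m,0,1)[0],key=cv2.contourArea);r=cv2.minAreaRect(v.ray(c[:,0],.036)[:,:2].astype(np.float32));print('butt',r,cv2.boundingRect(c))
m2=((z>.004)).astype(np.uint8);m2[:, :210]=0;m2[:,275:]=0;m2[145:]=0;m2[:35]=0
c=max(cv2.findContours(m2,0,1)[0],key=cv2.contourArea);print(cv2.boundingRect(c),cv2.minAreaRect(c.astype(np.float32)))
bt=v.ray(np.array([[341,141],[409,141.5],[409,214],[341,214]])*.64,.036)[:,:2];print(bt,bt.mean(0))
tt=v.ray(np.array([[341,68],[409,68]])*.64,.010)[:,:2]; ax=tt.mean(0)-bt[2:].mean(0);print('tip',tt.mean(0),'len',np.linalg.norm(ax),'yaw',d(np.arctan2(ax[1],ax[0])))
# slab in top
for f in('k3.npz','k2.npz'):
    t=V(f);C=t.cloud();hs=cv2.cvtColor(t.p,cv2.COLOR_BGR2HSV)
    m=((hs[...,1]<70)&(hs[...,2]>120)&(C[...,2]>.036)&(C[...,2]<.07)&(C[...,1]>.0)&(C[...,1]<.27)&(C[...,0]>.45)&(C[...,0]<.75)).astype(np.uint8)
    c=max(cv2.findContours(m,0,1)[0],key=cv2.contourArea)
    Pp=C[m>0];A=np.c_[Pp[:,:2],np.ones(len(Pp))];co=np.linalg.lstsq(A,Pp[:,2],rcond=None)[0]
    for _ in range(3):
        rs=Pp[:,2]-A@co;k=abs(rs)<.005;co=np.linalg.lstsq(A[k],Pp[k,2],rcond=None)[0]
    # project contour to plane
    uv=c[:,0].astype(float); z0=.055
    for _ in range(4):
        W=np.array([t.ray(u,zz)[0] for u,zz in zip(uv,np.broadcast_to(z0,len(uv)))]); z0=np.c_[W[:,:2],np.ones(len(W))]@co
    r=cv2.minAreaRect(W[:,:2].astype(np.float32));print(f,r,'\n',cv2.boxPoints(r), [co@[*p,1] for p in cv2.boxPoints(r)],co)
E
```

```text
z butt,tongue 0.036775294630176474 0.011091623124474398
butt ((0.4665834605693817, 0.39663025736808777), (0.04465508088469505, 0.04304466024041176), 54.07395553588867) (217, 90, 45, 48)
(217, 43, 45, 95) ((239.0, 90.0), (94.0, 44.0), 90.0)
[[0.46362417 0.42608241]
 [0.49734343 0.40115284]
 [0.47148675 0.3654003 ]
 [0.43577214 0.39144269]] [0.46705662 0.39601956]
tip [0.50655233 0.45057018] len 0.08947773459334438 yaw 53.73901210047577
k3.npz ((0.6128261685371399, 0.15531587600708008), (0.18129047751426697, 0.23901522159576416), 85.08716583251953) 
 [[0.48599473 0.07523829]
 [0.7241319  0.05476902]
 [0.73965764 0.23539346]
 [0.50152045 0.25586274]] [np.float64(0.06036047078203123), np.float64(0.06036910719178918), np.float64(0.0436250610931325), np.float64(0.04361642491803032)] [-0.00787374 -0.09202409  0.0711108 ]
k2.npz ((0.6152201890945435, 0.15524965524673462), (0.18125471472740173, 0.2417970597743988), 85.40498352050781) 
 [[0.48744988 0.07459904]
 [0.7284697  0.05522813]
 [0.7429905  0.23590027]
 [0.50197065 0.2552712 ]] [np.float64(0.06194731681911101), np.float64(0.061475818336088034), np.float64(0.045085552951586706), np.float64(0.04555705009380571)] [-0.009188   -0.08997983  0.07313841]
```

```bash
python3 - <<'E'
from h import *
from cell import env
Q=q(tool(np.deg2rad(53.9)));g=np.array([.4668,.3963])
env.grip(.068)
env.movel(np.array([*g,.13]),.25,rot=Q)
print(env.movel(np.array([*g,.082]),.12,stop_force=6))
env.grip(0,60); s=env.get_state();print(s['opening'],s['tcp_pos'],s['force'],s['time'])
zg=s['tcp_pos'][2];open('zg','w').write(str(zg))
env.movel(np.array([*g,.27]),.3)
psi=np.deg2rad(85.2);Q=q(tool(psi));xs=np.array([np.cos(psi),np.sin(psi)]);E=np.array([.6639,.0560])
st=E-.0825*xs
env.reach(np.array([*st,.20]),Q)
v=snap('wrist','l1.npz'); cv2.imwrite('pics/l1.png',cv2.resize(v.p,(800,600),interpolation=cv2.INTER_CUBIC))
s=env.get_state();print(s['opening'],s['tcp_pos'],s['force'],s['time'])
E
```

```text
False
0.04290394415254182 [0.4675029  0.39667818 0.08322193] [-0.52324236 -0.48081069  7.21688682] 20.0667
0.04294988259830135 [ 0.65711798 -0.02436927  0.19976824] [-0.86472915 -0.26750698 -1.26461295] 22.6
```

View pics/l1.png

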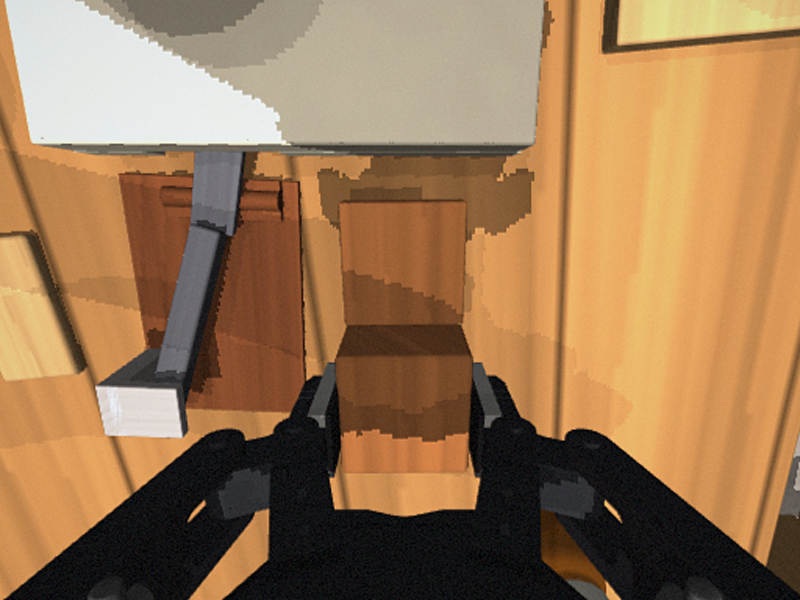

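```bash
python3 - <<'E'
from h import *
v=V('l1.npz');z=v.cloud()
print(z[85,100],z[85,300])
a=v.ray(np.array([[32,143],[535,145]])*.64,.0612);print(a,np.rad2deg(np.arctan2(*(a[0]-a[1])[1::-1]))-90)
b=v.ray(np.array([[45,150],[531,155]])*.64,.017);print('low',b)
E
```

```text
[0.54864759 0.07803464 0.06056335] [0.6947987  0.06619609 0.0589074 ]
[[0.48957033 0.07834939 0.0612    ]
 [0.72538414 0.05818904 0.0612    ]] 85.11351345245276
low [[0.45881136 0.07899402 0.017     ]
 [0.7363637  0.05359066 0.017     ]]
```

```bash
python3 - <<'E'
from h import *
from cell import env
zg=float(open('zg').read())
psi=np.deg2rad(85.2);xs=np.array([np.cos(psi),np.sin(psi)]);E=np.array([.6645,.0575])
st=E-.0825*xs
env.movel(np.array([*st,zg+.012]),.2); 
r=env.movel(np.array([*st,zg-.002]),.03,stop_force=3); s=env.get_state();print(r,s['tcp_pos'][2]-zg,s['force'])
zz=max(s['tcp_pos'][2],zg-.0015)+.0007
env.movel(np.array([*st,zz]),.03)
r=env.movel(np.array([*(E-.0245*xs),zz]),.06,stop_force=5); env.dwell(.1)
s=env.get_state();print(r,(s['tcp_pos'][:2]-E)@xs,s['tcp_pos'][2]-zg,s['force'],s['time'])
v=snap('wrist','m1.npz'); cv2.imwrite('pics/m1.png',cv2.resize(v.p,(800,600),interpolation=cv2.INTER_CUBIC))
v=snap('scene','m2.npz'); cv2.imwrite('pics/m2.png',cv2.resize(v.p[130:250,180:380],None,fx=4,fy=4,interpolation=cv2.INTER_CUBIC))
E
```

```text
True 5.082865747775556e-05 [-1.01168198 -0.63447216  4.04480869]
False -0.02527185741210173 0.0008198061684923791 [ 0.1987577  -0.39238399 -1.34659305] 25.1833
```

View pics/m1.png

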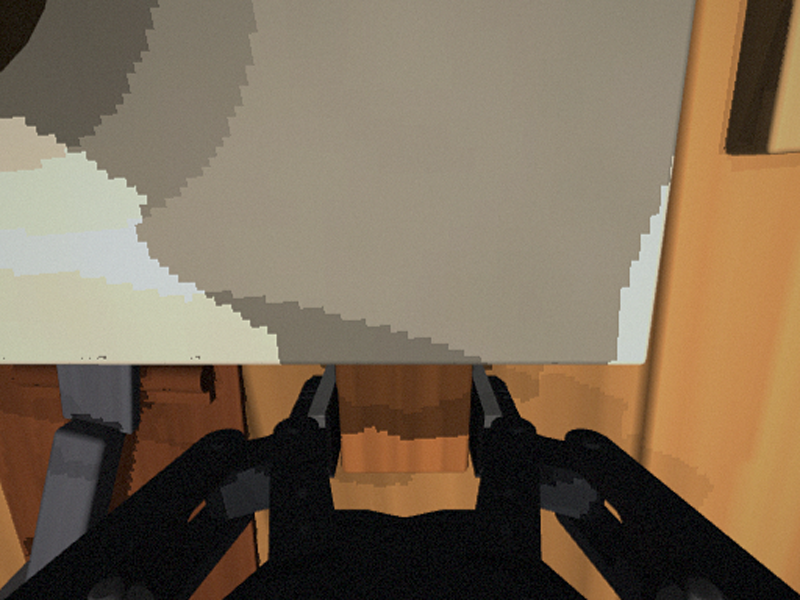

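View pics/m2.png

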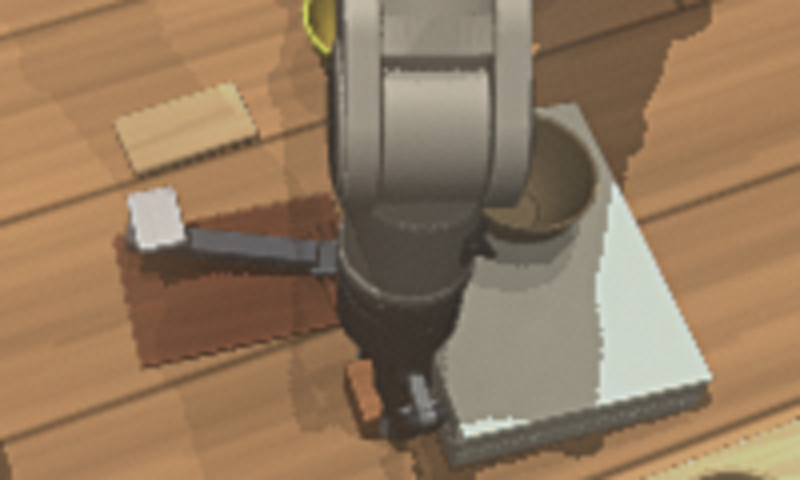

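```bash
python3 - <<'E'
from h import *
from cell import env
zg=float(open('zg').read())
psi=np.deg2rad(85.2);xs=np.array([np.cos(psi),np.sin(psi)]);E=np.array([.6645,.0575])
s=env.get_state()
r=env.movel(np.array([*(E-.0205*xs),zg+.0006]),.03,stop_force=3)
s=env.get_state();print(r,(s['tcp_pos'][:2]-E)@xs,s['force'])
p=s['tcp_pos'].copy();p[2]=zg;env.movel(p,.03)
env.grip(.062)
s=env.get_state();print(s['force'],s['time'])
p=s['tcp_pos'].copy();p[:2]-=xs*.02;p[2]+=.06; env.movel(p,.15)
p[2]+=.06;p[:2]-=xs*.05;env.movel(p,.3)
v=snap('wrist','n1.npz'); cv2.imwrite('pics/n1.png',cv2.resize(v.p,(800,600),interpolation=cv2.INTER_CUBIC));print(env.get_state()['time'])
E
```

```text
False -0.020633621397245866 [ 1.16952287 -1.77133905 -2.5891318 ]
[ 0.41474373 -0.25114806 -0.56990937] 26.1417
27.175
```

View pics/n1.png

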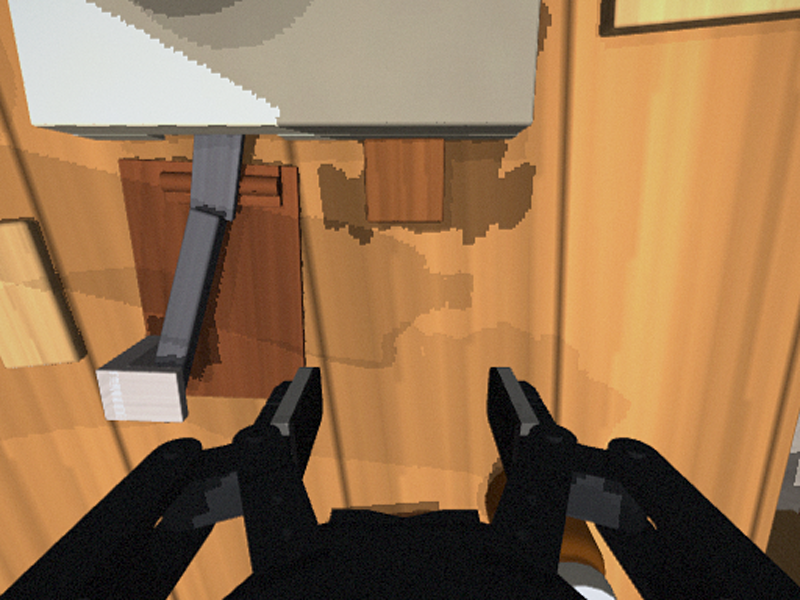

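The slip's tongue is fully under the edge, and its butt at (403,180) is right against the slab. Now I'll regrasp the bar.

```bash
python3 - <<'E'
from h import *
from cell import env
off=RR@np.array([-.0027,.0002,0])
P,Q=barpose(-.014,.155,yaw=-.25,dz=-.0005);P=P+off
qq=Q;R=Ro.from_quat([*qq[1:],qq[0]]).as_matrix()
env.grip(.045)
env.reach(P-R[:,2]*.07,Q)
r=env.movel(P,.12,stop_force=6); print(r,env.get_state()['tcp_pos']-P)
env.grip(0,80);s=env.get_state();print(s['opening'],s['force'],s['time'])
def go(xb,p,y,dz=0,v=.04):
    P,Q=barpose(xb,p,yaw=y,dz=dz); env.movel(P,v,rot=Q); s=env.get_state(); print(p,y,np.round(RR.T@(s['tcp_pos']-P)*1000,1),np.round(RR.T@s['force'],1),np.round(RR.T@s['torque'],2),round(s['time'],2))
go(-.0165,.135,-.25,-.001);go(-.0165,.110,-.25,-.0015)
for y in (-.17,-.08,.03): go(-.0165,.110,y,-.0015,.05)
v=snap('scene','o2.npz'); cv2.imwrite('pics/o2.png',cv2.resize(v.p[130:250,180:380],None,fx=4,fy=4,interpolation=cv2.INTER_CUBIC))
v=snap('wrist','o1.npz'); cv2.imwrite('pics/o1.png',cv2.resize(v.p,(800,600),interpolation=cv2.INTER_CUBIC))
E
```

```text
False [ 0.00061691 -0.00042667  0.00039324]
0.0157513701433202 [-0.66312301  0.94320638  6.70310785] 29.1833
0.135 -0.25 [-0.1 -1.   1.4] [-0.   1.1 10.3] [0.37 0.01 0.05] 29.43
0.11 -0.25 [-0.6 -1.2  1.7] [-2.7  0.4 11. ] [0.35 0.19 0.08] 29.68
0.11 -0.17 [-0.6 -1.6  1.7] [-1.8 -0.7  9.9] [0.1  0.29 0.23] 29.93
0.11 -0.08 [-0.7 -1.9  1.7] [-2.  -0.8  8.5] [-0.15  0.38  0.15] 30.2
0.11 0.03 [-0.9 -2.1  1.8] [-2.9 -0.9  8.6] [-0.39  0.51  0.14] 30.49
```

View pics/o2.png

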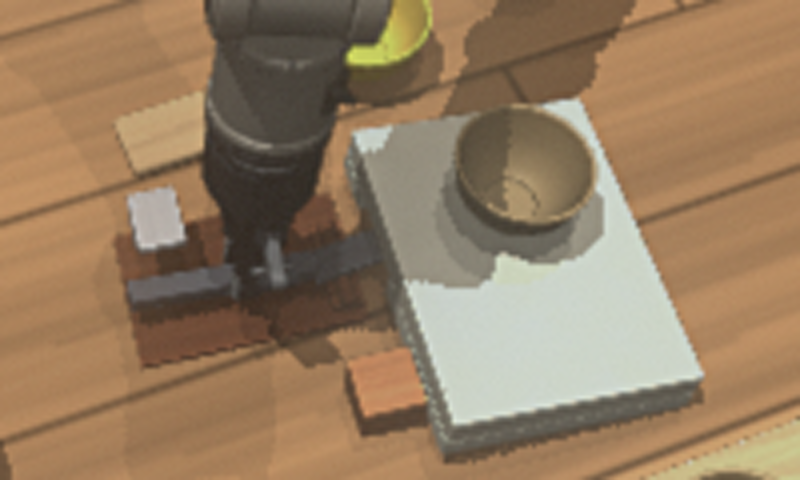

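View pics/o1.png

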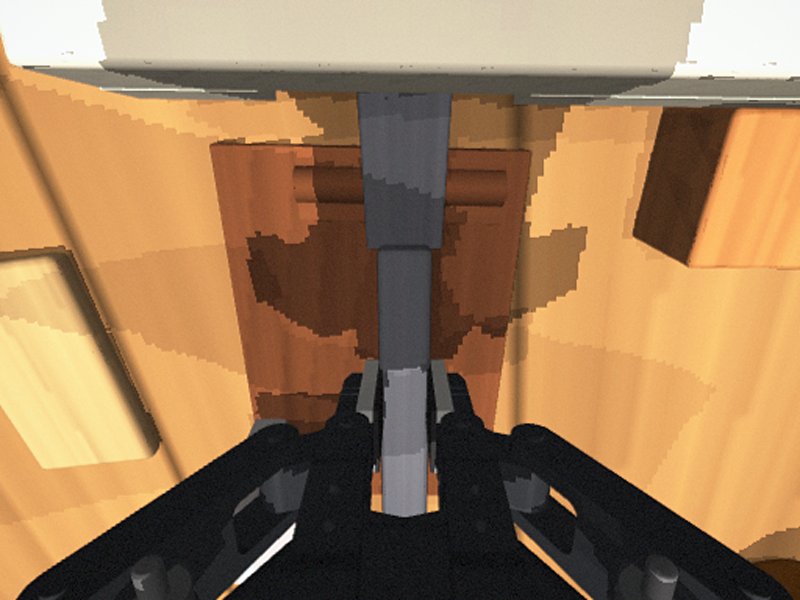

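```bash
python3 - <<'E'
from h import *
from cell import env
def go(xb,p,y,dz=0,v=.04,along=0):
    P,Q=barpose(xb,p,yaw=y,dz=dz,along=along); env.movel(P,v,rot=Q); s=env.get_state(); print(p,y,np.round(RR.T@(s['tcp_pos']-P)*1000,1),np.round(RR.T@s['force'],1),round(s['time'],2))
for p in (.15,.19,.23,.27,.32,.38,.42): go(-.0165,p,.03,0,.03)
v=snap('scene','p2.npz'); cv2.imwrite('pics/p2.png',cv2.resize(v.p[130:250,180:380],None,fx=4,fy=4,interpolation=cv2.INTER_CUBIC))
v=snap('wrist','p1.npz'); cv2.imwrite('pics/p1.png',cv2.resize(v.p,(800,600),interpolation=cv2.INTER_CUBIC))
E
```

```text
0.15 0.03 [-1.6 -1.5  1.4] [-5.  -1.8  4.8] 30.91
0.19 0.03 [-1.5 -1.1  1.2] [-4.8 -0.3  4.7] 31.19
0.23 0.03 [ 0.6 -0.4  0.3] [0.5 0.3 3.3] 31.48
0.27 0.03 [ 0.8 -0.  -0.1] [1.5 0.5 2.7] 31.76
0.32 0.03 [ 0.6 -0.  -0.2] [1.5 0.6 1.8] 32.08
0.38 0.03 [ 0.4 -0.  -0.2] [2.1 0.5 2.3] 32.42
0.42 0.03 [ 0.2 -0.  -0.2] [ 1.9 -0.2  1.6] 32.71
```

View pics/p2.png

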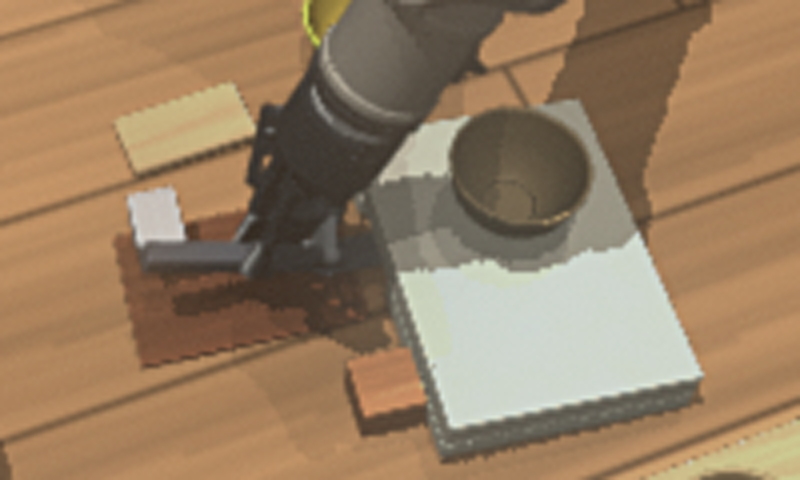

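View pics/p1.png

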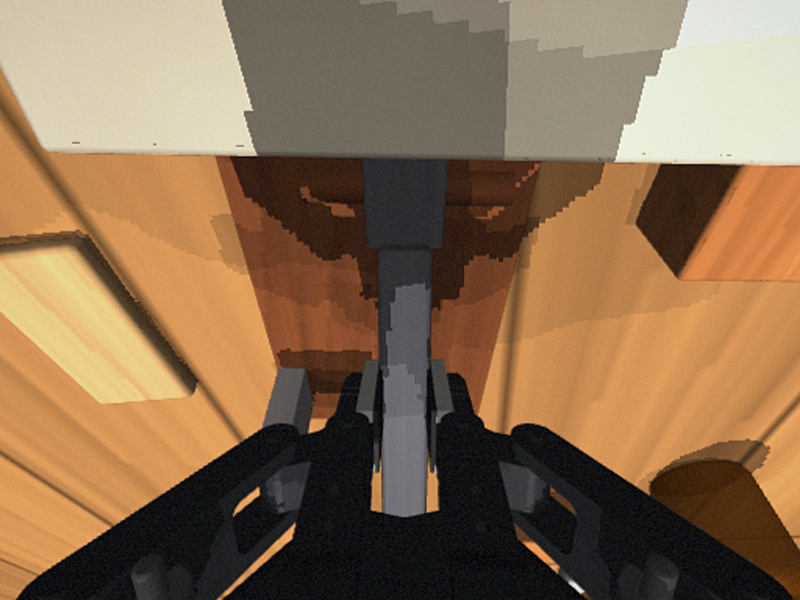

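```bash
python3 - <<'E'
from h import *
from cell import env
def go(xb,p,y,dz=0,v=.04,along=0,piv=(0,.001),sf=None):
    P,Q=barpose(xb,p,yaw=y,dz=dz,along=along,piv=piv); r=env.movel(P,v,rot=Q,stop_force=sf); s=env.get_state(); print(r,np.round(RR.T@(s['tcp_pos']-P)*1000,1),np.round(RR.T@s['force'],1),round(s['time'],2))
go(-.0165,.42,.06,.0015,.04,piv=(0,-.011),sf=6)
go(-.0165,.42,.06,.0015,.06,along=-.055,piv=(0,-.011),sf=6)
v=snap('wrist','q1.npz'); cv2.imwrite('pics/q1.png',cv2.resize(v.p,(800,600),interpolation=cv2.INTER_CUBIC))
E
```

```text
False [-0.2 -0.2 -0.2] [-0.3 -0.6 -3.1] 33.28
False [ 0.5 -0.1 -0.1] [ 0.2 -0.7 -3.3] 34.35
```

View pics/q1.png

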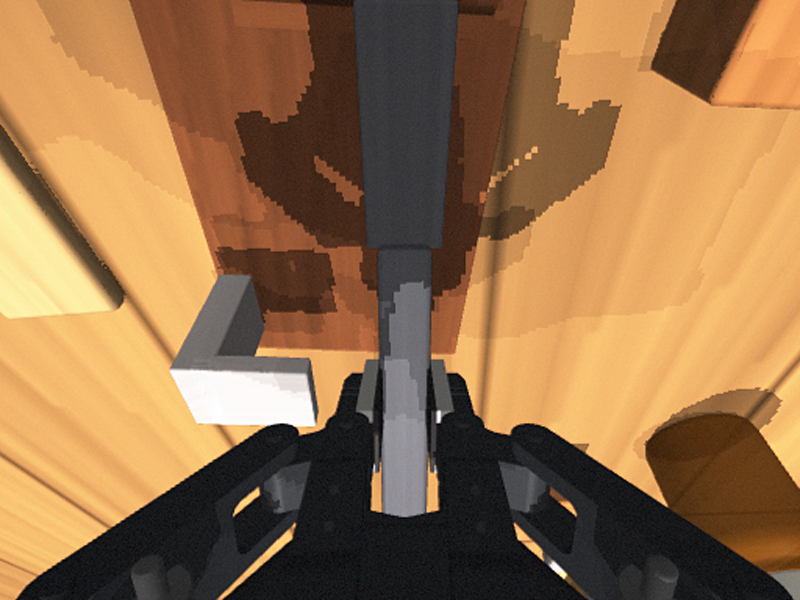

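```bash
python3 - <<'E'
from h import *
from cell import env
s=env.get_state();p=s['tcp_pos'].copy();p[2]+=.09;p[1]-=.03;env.movel(p,.2)
psi=np.deg2rad(77.2);Q=q(tool(psi));g=np.array([.4232,-.3285])
env.reach(np.array([*g,.13]),Q)
env.movel(np.array([*g,.084]),.12)
r=env.movel(np.array([*g,.072]),.03,stop_force=4);s=env.get_state();print(r,s['tcp_pos'],s['force'],s['time'])
env.grip(.05);env.dwell(.2)
env.movel(np.array([*g,.22]),.2)
print(env.get_state()['time'])
v=snap('wrist','r1.npz'); cv2.imwrite('pics/r1.png',cv2.resize(v.p,(800,600),interpolation=cv2.INTER_CUBIC))
v=snap('scene','r2.npz'); cv2.imwrite('pics/r2.png',cv2.resize(v.p,(800,600),interpolation=cv2.INTER_CUBIC))
v=snap('top','r3.npz')
w=V('r1.npz').cloud(); print('handle top z',np.round(w[150:240:10,256,2],4))
for f in('r3.npz','r2.npz'):
    t=V(f);C=t.cloud();hs=cv2.cvtColor(t.p,cv2.COLOR_BGR2HSV)
    m=((hs[...,1]<70)&(hs[...,2]>120)&(C[...,2]>.036)&(C[...,2]<.07)&(C[...,1]>.0)&(C[...,1]<.27)&(C[...,0]>.45)&(C[...,0]<.75)).astype(np.uint8)
    c=max(cv2.findContours(m,0,1)[0],key=cv2.contourArea)
    Pp=C[m>0];A=np.c_[Pp[:,:2],np.ones(len(Pp))];co=np.linalg.lstsq(A,Pp[:,2],rcond=None)[0]
    for _ in range(3):
        rs=Pp[:,2]-A@co;k=abs(rs)<.005;co=np.linalg.lstsq(A[k],Pp[k,2],rcond=None)[0]
    W=t.ray(c[:,0],.052);r=cv2.minAreaRect(W[:,:2].astype(np.float32));b=cv2.boxPoints(r);print(r,[(np.round(p,3),round(float(co@[*p,1]-.044),4)) for p in b])
E
```

```text
True [ 0.42392235 -0.32898502  0.07686615] [-0.72489333  1.17132954  7.90558126] 37.1
38.6
handle top z [0.0169 0.0153 0.0161 0.0157 0.0166 0.0169 0.0158 0.0158 0.0163]
((0.6063043475151062, 0.1540037989616394), (0.17969800531864166, 0.24131478369235992), 82.8432388305664) [(array([0.475, 0.08 ], dtype=float32), 0.0117), (array([0.715, 0.05 ], dtype=float32), 0.013), (array([0.737, 0.228], dtype=float32), 0.0008), (array([0.498, 0.258], dtype=float32), -0.0005)]
((0.6086281538009644, 0.15251585841178894), (0.180079847574234, 0.24690397083759308), 83.18080139160156) [(array([0.475, 0.078], dtype=float32), 0.0135), (array([0.721, 0.048], dtype=float32), 0.0145), (array([0.742, 0.227], dtype=float32), 0.0024), (array([0.497, 0.257], dtype=float32), 0.0014)]
```

View pics/r2.png

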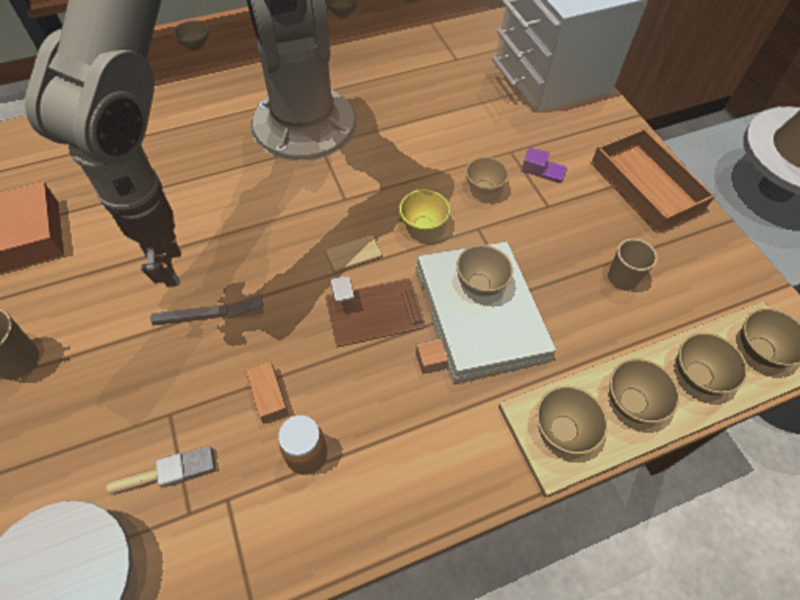

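View pics/r1.png

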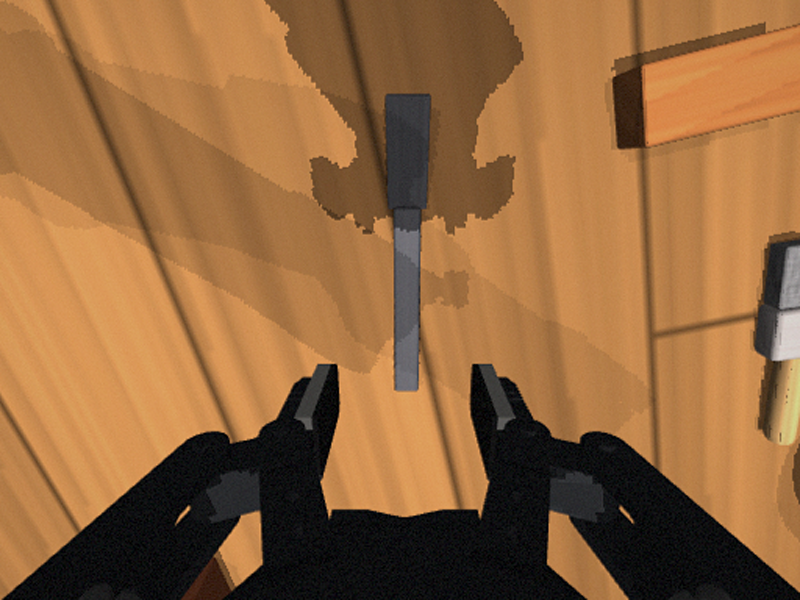

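The slab is down on the slip with its front edge about 12–14 mm up, the bowl is on it, and the bar is flat on the bench. Handing in.

```bash
python3 - <<'E'
from cell import env,job
s=env.get_state();print(s['time'],s['force']);print(job.job_done())
E
```

```text
38.75 [ 0.33104917 -0.73234915 -0.71963396]
the job is handed in; nothing more can be done
None
```

The job is done and handed in at 38.8 s; no verdict was reported.

**What I did:** I gripped the bar, put its toe in the notch over the ridge and levered the slab up, then parked the tail under the keeper lip. I slid the slip's tongue under the front edge at slab y of about −58 mm and let the slab down onto it. The bar went back to where it had been lying.

**What the last checks showed:**
- **Slab while levered:** both ends of the front edge were about 19 mm up on the bar and about 17 mm parked.
- **Slab now:** both ends are about 12–14.5 mm up (top and scene views). It crept roughly 10 mm and turned about 2°.
- **Slip:** the butt is right up against the slab, so the tongue should be about 45 mm under. I worked this out from the release position and did not measure it again after lowering.
- **Bar:** its handle top reads about 16 mm all along, so it is flat, and it lies well clear of the slab and rest.
- **Bowl and bystanders:** the bowl is standing on the slab. The bystanders look unmoved in the last picture, though I did not measure them.

**Disagreements:** the top and wrist views put the slab's front edge about 3 mm apart before I inserted the slip, so I used a value between them. I met no contact on the way in. Nothing failed.

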